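# Take the spools to the inspection rack on the V-groove carrier

## Robot

A 6-joint arm with a two-finger parallel gripper is mounted at the origin on the work surface. World frame = base frame: x ahead of the robot, y to its left, z up, the work surface at z = 0. Lengths are in mm, angles in rad, forces in N, time in s.
With the tool pointing down it reaches from about 350 to 775 mm from the base axis. Payload 7.3 kg.
Tool frame: the origin (TCP) lies at the very end of the fingers, on their centre line; the grasp point (between the pads) lies 19 mm behind it; x points along the fingers, z is the direction in which the jaws open and shut, and the axes are right-handed (so a half turn about x gives the same grasp; the last joint's range is limited). The gripper opens to 92 mm and grips with 3 to 60 N. Pads are 19 mm wide; open, the fingers measure 130 mm over their backs; the gripper's body (75 mm by 190 mm) begins 47 mm behind the grasp point.
Start: joints at [-1.304, 0.342, 1.524, -0, 1.275, -0.146], TCP at [210.641, -480.911, 226.741] pointing down, gripper open.
Joint ranges: [-2.53, 2.53], [-0.77, 2.02], [0.04, 2.7], [-1, 4.14], [0.28, 2.66], [-3.11, 3.11]. Speed limits (rad/s): [2.57, 2.57, 3.14, 3.14, 3.14, 3.14].

## Interface

Orientations are given as [roll, pitch, yaw] about the fixed x, y, z axes, in that order (R = Rz(yaw) Ry(pitch) Rx(roll)).
In Python, from plant import * gives the robot as it stands.
- The arm moves only by the tool carry_out, never from a script. Its argument "rows" is a list of rows, each a list of 4 numbers: the shift along the world's x, y, z in mm, then the turn about the world's z in degrees. In form: [[x, y, z, twist], ...]. A call has 1 to 20 rows; each row is the pose to reach, as a shift and turn from the pose measured when the call began; what a row does not reach only later rows make up. A row lasts 1/12 s, in which the tool goes at most 41.7 mm and 7.16 degrees, less where a joint would pass 70% of its speed; a pose out of reach is approached as far as the arm can. A call with a gripper value outside its range is refused whole. "hand" is the finger opening in mm, from 0 to 91.8, set as the call begins (left out, the last holds). The fingers move at their own pace and stop on an object; the grip force is fixed at half the most. Time passes only in rows, so rows that repeat a pose let the fingers close. It gives the time, the measured TCP pose, the force and the opening at its end, in the units of the state.
- get_obs(): the state, without advancing time (a new reading comes with each control period).
- capture(name): name is "scene" or "side" or "wrist"; returns the picture (384x512x3 uint8, red, green, blue); there is no depth.
- camera_info(name): a dict with "camera_matrix" (3x3 intrinsics, pixels), "pose" (4x4, takes a point from camera to world coordinates); the wrist camera has in their place "mount" (4x4, takes a point from camera to tool coordinates, whose origin is the TCP and whose axes are the tool frame's). Camera axes: x right, y down, z forward; pixel columns grow to the right and rows downward; lengths in mm; the calibration is good to about 2 mm. The wrist camera is an equidistant fisheye: a pixel r from the principal point sees the ray r / f radians off the axis. A picture is of the moment at which its call begins: read the wrist's pose just before it. camera_info takes no time and is no camera call.
- close_job(): hands the job in, once; it reports no verdict.
The state is a dict: "time": time; "joint_positions": joint angles; "dq": joint speeds; "tau": joint torques, N m; "tool_pos": TCP position; "tcp_rot": TCP orientation; "contact_force": force on the tool from outside, world axes, zero at the start; "moment": the same for the moment, N m; "grip_width": finger opening in mm.
Only numpy, scipy, OpenCV 4.12 (cv2) and the standard library are available. Lean on these libraries where they do the work, as an engineer would, in place of code of your own. Each camera call takes 0.05 s, during which the arm holds its last target. There are 200 camera calls.

## Task

Push the blue V-groove carrier along the bench onto the yellow loading outline, then snap every steel spool forward out of its spring clips and lay each one in a groove of the carrier there. When all the spools are aboard, push the carrier squarely onto the white inspection outline, lay the spools over into the grooves of the fixed rack beside it, and push the empty carrier back onto the yellow outline. Only ever push the carrier, never lift it, and leave the brass master in its clips and the other things on the bench where they are.

Things in the scene. Friction and masses are not known exactly. Their poses are not given: they have to be found in the camera images.
- carrier: loose blue plastic carrier, about 0.55 kg, too wide to grip: slab 208 mm (x) by 110 mm (y), 28 mm high, with white V-ridges on top, three grooves along its y. Origin: centre of its underside, z up. Either way round is alike. It starts right of the marks, its x roughly along world y; push it by its flat upright sides
- groove0 (a point): centre of a spool seated in groove 0, at carrier x -54 mm, 49 mm above its underside; the spool lies along carrier y. Ridges (peaks 27 mm either side, 59 mm above the bench, 45-degree flanks) stand at each end of the groove, 37 to 51 mm from its middle; between them the slab is bare (28 mm high), so fingers fit round the spool. Let go within 15 mm of the groove, it centres itself
- groove1 (a point): the same for groove 1, at carrier x 0
- groove2 (a point): the same for groove 2, at carrier x +54 mm
- load_mark: flat yellow rectangular outline on the bench, 224 by 128 mm outside (212 by 116 mm inside), where the carrier is loaded and to which it returns at the end (long side along the outline). Origin: its centre; x along its long side. Nothing stands up
- check_mark: flat white rectangular outline of the same size, further left, where the loaded carrier is brought to be unloaded. Origin: its centre; x along its long side; the carrier's long side must lie along it
- rack: fixed inspection rack at the left, beyond the white outline: shaped just as the carrier (slab 208 mm along its x, 110 mm along y, 28 mm high, the same ridges and three grooves along its y) but of dark metal with bare metal ridges. Origin: centre of its underside
- rest0 (a point): centre of a spool seated in groove 0 of the rack, at rack x -54 mm, 49 mm above the bench; the spool lies along rack y
- rest1 (a point): centre of a spool seated in groove 1 of the rack, at rack x 0 mm, 49 mm above the bench; the spool lies along rack y
- rest2 (a point): centre of a spool seated in groove 2 of the rack, at rack x 54 mm, 49 mm above the bench; the spool lies along rack y
- stand: fixed clip stand: a metal plate 520 mm wide, 105 mm high, with four pairs of sprung C-clips on its front, which looks along its -x (towards the robot). Origin: on the bench below the middle of the row of bars, y along the row. The plate's face is 50 mm behind (+x of) the bars' axes; between the clips of a pair 36 mm is free behind the bar
- clip0 (a point): centre of a bar held in clip pair 0 (stand y -189 mm), 90 mm above the bench; may be empty. The bar lies level along the stand's y in two clips 10 mm wide, 47 mm either side of its middle. Mouths open to the stand's -x: a pull of 8 to 15 N that way springs the bar out within 20 mm; after 30 mm it is clear of all. It cannot be lifted straight up out of the clips
- clip1 (a point): the same for clip pair 1 (stand y -63 mm)
- clip2 (a point): the same for clip pair 2 (stand y 63 mm)
- clip3 (a point): the same for clip pair 3 (stand y 189 mm)
- spool0: loose steel spool, a hollow round bar 24 mm in diameter, 112 mm long, with dark rings round it, about 0.15 kg. Origin: its centre; x along the bar. It starts level in a clip pair of the stand, its middle 84 mm free between the clips. May be absent: two or three of the three spools are there
- spool1: loose steel spool, a hollow round bar 24 mm in diameter, 112 mm long, with dark rings round it, about 0.15 kg. Origin: its centre; x along the bar. It starts level in a clip pair of the stand, its middle 84 mm free between the clips. May be absent: two or three of the three spools are there
- spool2: loose steel spool, a hollow round bar 24 mm in diameter, 112 mm long, with dark rings round it, about 0.15 kg. Origin: its centre; x along the bar. It starts level in a clip pair of the stand, its middle 84 mm free between the clips. May be absent: two or three of the three spools are there
- master: brass-coloured master with red rings, same size as a spool and held in one of the clip pairs in the same way; it stays there. Origin its centre, x along the bar
- gauge_case: bystander: loose blue box 110 x 75 x 40 mm at the far left. Origin: centre of its underside
- micrometer: bystander: loose red C-frame micrometer lying near the robot at the left, about 60 x 170 mm, 18 mm high. Origin: middle of the back of its frame
- finished_spool: bystander: loose larger steel spool standing upright at the far right, 40 mm in diameter, 80 mm high. Origin: centre of its underside
Mind the look-alikes: they are no part of the job. Of the things that look like the carrier, take the one that is farthest to the robot's left at the start. What is shaped like the spool1 but green is not meant.

How it is judged:
By the outcome, as a careful person would: the job done as asked, in the order asked, and still so for the second after the job is handed in, with the robot touching nothing.
Of spool0, spool1, spool2 only 2 to 3 are there at a start; the rules pass over those that are not, and their reading is None.
At some moment in a run one of carrier may be knocked a few centimetres aside while the robot is not near it.
It also fails if it takes over 210 s, if anything falls off the work surface, if the arm or the gripper's body presses on something with over 40 N, if the wrist force passes 120 N, or if a joint passes its speed limit or range.

## Working session

There is one attempt and no reset: what is moved stays moved. The work goes in short steps, Python scripts to look and compute and a tool call to move; the robot and the scene stay as the last step left them, time stands still between calls to the robot, and variables do not carry over. Pictures are saved under pics/ and viewed, about 12 in all and at most 16, crops included, and the job is handed in when it is done.

Besides the shell and the picture viewer there is one more tool, called after "Emit:" as name([rows], argument=value, ...), one row to a line, values as JSON. carry_out: Moves the arm, as the interface text tells. Its arguments: {"type":"object","properties":{"rows":{"type":"array"},"hand":{"type":"number"}},"required":["rows"]}

```bash
ls; mkdir -p pics; python3 - <<'E'
from plant import *
import cv2,numpy as np
o=get_obs();print(o)
a=capture("scene");b=capture("side")
cv2.imwrite("pics/s0.png",cv2.resize(a[:,:,::-1],(800,600),interpolation=cv2.INTER_CUBIC));cv2.imwrite("pics/d0.png",cv2.resize(b[:,:,::-1],(800,600),interpolation=cv2.INTER_CUBIC))
for n in("scene","side","wrist"):print(n,camera_info(n))
E
```

```text
pics
{'time': 0.0, 'joint_positions': array([-1.30398440e+00,  3.42707459e-01,  1.52500601e+00, -2.75545563e-05,
        1.27539663e+00, -1.46039033e-01]), 'dq': array([-1.91346278e-04, -2.18793200e-04,  1.29064719e-03, -1.89482067e-03,
        9.17971410e-05,  1.70759019e-04]), 'tau': array([ 8.46718194e-05, -4.31249428e+01, -2.44218224e+01,  7.16831814e-02,
        5.60270820e-02, -1.23723808e-04]), 'tool_pos': array([ 210.5281947 , -480.49958777,  226.05672697]), 'tcp_rot': array([3.01291584, 1.56927865, 1.85497851]), 'contact_force': array([-0.37335239,  0.49488067,  0.09530294]), 'moment': array([-0.00766784,  0.00809589, -0.04894469]), 'grip_width': 91.72996166282529}
scene {'camera_matrix': array([[420.02159779,   0.        , 255.29291158],
       [  0.        , 420.02159779, 191.65198342],
       [  0.        ,   0.        ,   1.        ]]), 'pose': array([[-4.64950245e-01,  4.83789183e-01, -7.41464291e-01,
         1.44048606e+03],
       [ 8.85073245e-01,  2.74428850e-01, -3.75944353e-01,
         3.29349157e+02],
       [ 2.16013813e-02, -8.31045626e-01, -5.55784624e-01,
 
[... 469 characters left out ...]
      [-2.43329218e-03, -8.38239958e-01, -5.45296114e-01,
         9.34726600e+02],
       [ 0.00000000e+00,  0.00000000e+00,  0.00000000e+00,
         1.00000000e+00]])}
wrist {'camera_matrix': array([[297.31863964,   0.        , 250.16338978],
       [  0.        , 297.31863964, 190.78027841],
       [  0.        ,   0.        ,   1.        ]]), 'mount': array([[ 7.74012353e-06, -3.03155681e-01,  9.52941044e-01,
        -1.58268277e+02],
       [-9.12799900e-04, -9.52940649e-01, -3.03155548e-01,
         8.29733046e+01],
       [ 9.99999583e-01, -8.67498028e-04, -2.84096354e-04,
        -2.57567649e-01],
       [ 0.00000000e+00,  0.00000000e+00,  0.00000000e+00,
         1.00000000e+00]])}
```

View pics/s0.png

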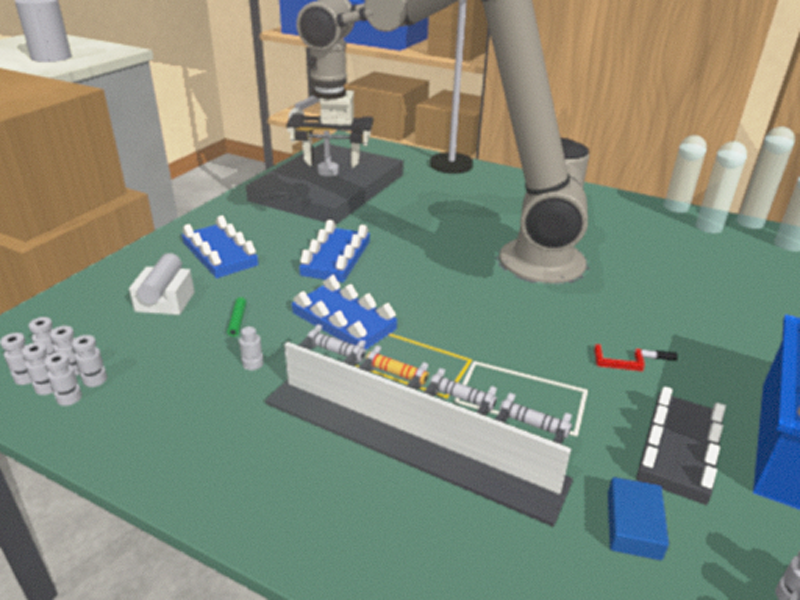

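View pics/d0.png

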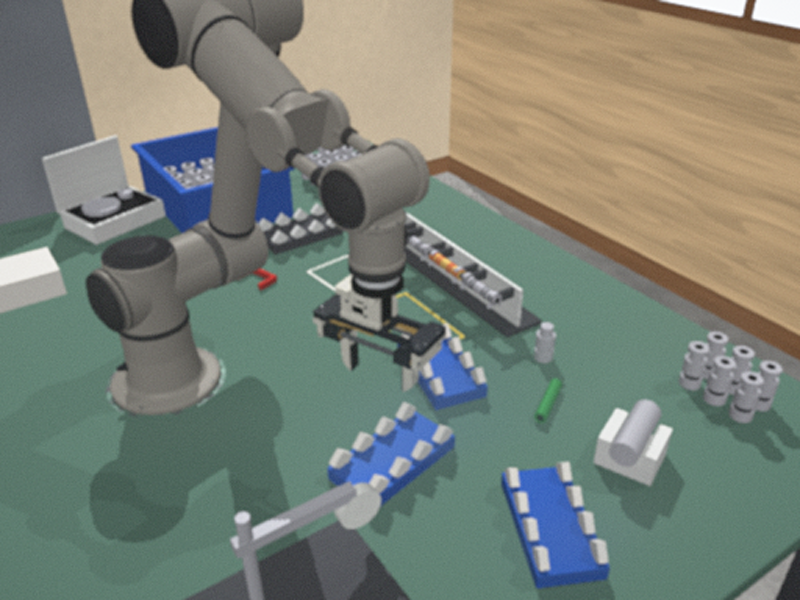

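The scene view shows three carriers: (345,312), (335,250) and (220,245). The bars in the stand are steel at (337,345), brass master at (400,367), and steel at (460,390) and (537,415). The green look-alike is at (237,316). The rack is at (683,440). Next I convert these to coordinates.

```bash
cat > h.py <<'E'
from plant import *
import cv2,numpy as np
from scipy.spatial.transform import Rotation as R
def ray(n,u,v,pose=None):
    i=camera_info(n);K=i["camera_matrix"]
    x=(u-K[0,2])/K[0,0];y=(v-K[1,2])/K[1,1]
    if n!="wrist":
        P=i["pose"];d=np.array([x,y,1])
    else:
        th=np.hypot(x,y);d=np.array([np.sin(th)*x/th,np.sin(th)*y/th,np.cos(th)]);P=pose@i["mount"]
    return P[:3,3],P[:3,:3]@d
def toolpose():
    o=get_obs();T=np.eye(4);T[:3,:3]=R.from_euler("xyz",o["tcp_rot"]).as_matrix();T[:3,3]=o["tool_pos"];return T
def onplane(n,u,v,z,pose=None):
    c,d=ray(n,u,v,pose);return (c+d*(z-c[2])/d[2])
def proj(n,p,pose=None):
    i=camera_info(n);K=i["camera_matrix"];P=i["pose"] if n!="wrist" else pose@i["mount"]
    q=P[:3,:3].T@(np.asarray(p,float)-P[:3,3])
    if n!="wrist":return K[0,0]*q[0]/q[2]+K[0,2],K[1,1]*q[1]/q[2]+K[1,2]
    r=np.hypot(q[0],q[1]);th=np.arctan2(r,q[2]);return K[0,0]*th*q[0]/r+K[0,2],K[1,1]*th*q[1]/r+K[1,2]
E
python3 - <<'E'
from h import *
s=1.5625
for n,u,v,z in [("carA",345,312,28),("carB",335,250,28),("carC",220,245,28),("sp",337,345,90),("mas",400,367,90),("sp",460,390,90),("sp",537,415,90),("rack",683,440,28),("wTL",472,362,0),("wTR",586,390,0),("wBR",577,432,0),("yTR",472,360,0),("yTL",390,335,0),("yBR",460,395,0),("green",237,316,12),("fin",251,365,0),("mic",640,360,10),("case",637,515,40),
 ("clipL",312,338,90),("clipR",567,430,90)]:
    print(n,onplane("scene",u/s,v/s,z).round())
o=get_obs();T=toolpose();print(T.round(3))
E
```

```text
carA [ 474. -288.   28.]
carB [ 260. -449.   28.]
carC [ 380. -707.   28.]
sp [ 646. -197.   90.]
mas [646. -68.  90.]
sp [650.  48.  90.]
sp [645. 180.  90.]
rack [516. 402.  28.]
wTL [465.   1.   0.]
wTR [436. 223.   0.]
wBR [554. 237.  -0.]
yTR [459.  -1.  -0.]
yTL [ 466. -183.    0.]
yBR [566.  19.   0.]
green [ 581. -492.   12.]
fin [ 685. -374.    0.]
mic [307. 296.  10.]
case [721. 363.  40.]
clipL [ 651. -249.   90.]
clipR [654. 232.  90.]
[[-0.00000e+00  9.16000e-01  4.01000e-01  2.10550e+02]
 [ 1.00000e-03  4.01000e-01 -9.16000e-01 -4.80553e+02]
 [-1.00000e+00  0.00000e+00 -1.00000e-03  2.26106e+02]
 [ 0.00000e+00  0.00000e+00  0.00000e+00  1.00000e+00]]
```

Emit:
carry_out([
  [0, 0, 60, 0],
  [240, 380, 150, 66],
  [240, 380, 150, 66],
  [240, 380, 150, 66],
  [240, 380, 150, 66],
  [240, 380, 150, 66],
  [240, 380, 150, 66],
  [240, 380, 150, 66],
  [240, 380, 150, 66],
  [240, 380, 150, 66],
  [240, 380, 150, 66],
  [240, 380, 150, 66],
  [240, 380, 150, 66],
  [240, 380, 150, 66],
  [240, 380, 150, 66],
  [240, 380, 150, 66],
  [240, 380, 150, 66],
])

```text
time: 1.52
tool_pos: [449.9, -101.7, 375.7]
tcp_rot: [3.026, 1.568, 3.018]
contact_force: [-0.2, -0.2, 0.3]
grip_width: 92.0
```

```bash
python3 - <<'E'
from h import *
T=toolpose();np.save("T1.npy",T);print(T.round(3))
a=capture("wrist");cv2.imwrite("pics/w1raw.png",a[:,:,::-1])
cv2.imwrite("pics/w1.png",cv2.resize(a[:,:,::-1],(800,600),interpolation=cv2.INTER_CUBIC))
E
```

```text
[[-2.00000e-03  8.00000e-03  1.00000e+00  4.49858e+02]
 [ 0.00000e+00  1.00000e+00 -8.00000e-03 -1.01706e+02]
 [-1.00000e+00  0.00000e+00 -2.00000e-03  3.75679e+02]
 [ 0.00000e+00  0.00000e+00  0.00000e+00  1.00000e+00]]
```

View pics/w1.png

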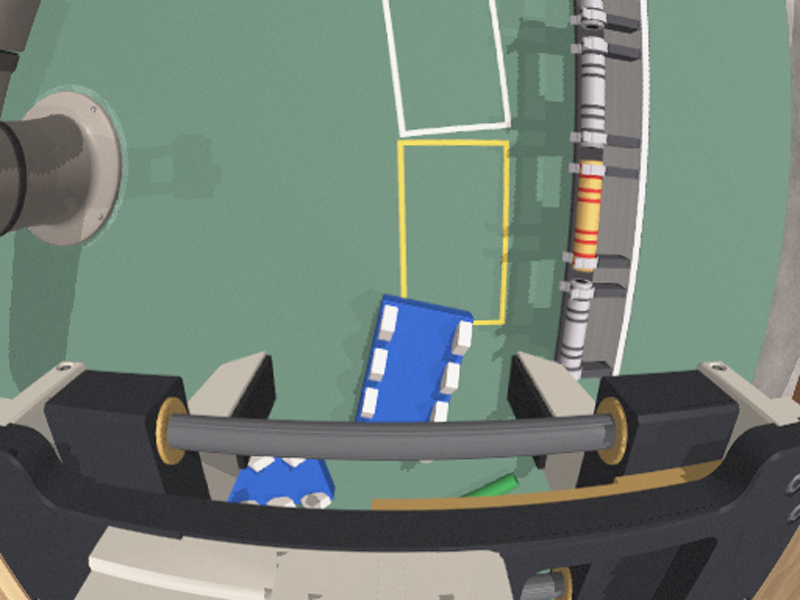

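```bash
cat >> h.py <<'E'
def ortho(img,n,T,z,x0,x1,y0,y1,s=1.0):
    # rows: x descending, cols: y descending (robot's view: up=x, left=+y)
    xs=np.arange(x1,x0,-1/s);ys=np.arange(y1,y0,-1/s);X,Y=np.meshgrid(xs,ys,indexing="ij")
    i=camera_info(n);K=i["camera_matrix"];P=i["pose"] if n!="wrist" else T@i["mount"]
    q=(np.stack([X,Y,np.full_like(X,z)],-1)-P[:3,3])@P[:3,:3]
    if n=="wrist":
        r=np.hypot(q[...,0],q[...,1]);k=np.arctan2(r,q[...,2])/r
    else:k=1/q[...,2]
    return cv2.remap(img,(K[0,0]*k*q[...,0]+K[0,2]).astype(np.float32),(K[1,1]*k*q[...,1]+K[1,2]).astype(np.float32),cv2.INTER_LINEAR)
def mask(rgb,c):
    h=cv2.cvtColor(rgb,cv2.COLOR_RGB2HSV)
    lo,hi={"blue":((105,140,60),(125,255,255)),"yellow":((20,110,120),(35,255,255)),"white":((0,0,195),(180,40,255))}[c]
    return cv2.inRange(h,lo,hi)
def rect(m,x0,x1,y0,y1,s=1.0,minn=300):
    n,l,st,_=cv2.connectedComponentsWithStats(cv2.morphologyEx(m,cv2.MORPH_CLOSE,np.ones((3,3))));out=[]
    for k in range(1,n):
        if st[k,4]<minn:continue
        p=np.argwhere(l==k);w=np.stack([x1-p[:,0]/s,y1-p[:,1]/s],1).astype(np.float32)
        (c,wh,a)=cv2.minAreaRect(w)
        if wh[0]<wh[1]:a+=90
        out.append((np.round(c,1),np.round(sorted(wh),1),round((a+90)%180-90,1),len(p)))
    return out
E
python3 - <<'E'
from h import *
T=np.load("T1.npy");a=cv2.imread("pics/w1raw.png")[:,:,::-1].copy()
b=(300,750,-450,350)
o0=ortho(a,"wrist",T,0,*b);o28=ortho(a,"wrist",T,28,*b)
print("yel",rect(mask(o0,"yellow"),*b));print("whi",rect(mask(o0,"white"),*b));print("blue",rect(mask(o28,"blue"),*b))
cv2.imwrite("pics/o1.png",o28[:,:,::-1])
E
```

```text
yel [(array([695.5, -85.5]), array([17., 31.]), -90.0, 522), (array([ 523.2, -112. ]), array([128.5, 224.5]), -88.9, 3368)]
whi [(array([ 679.9, -310.4]), array([ 58.2, 142. ]), -56.3, 4812), (array([697., 131.]), array([14., 28.]), 0.0, 364), (array([695. ,  11.5]), array([11., 28.]), 0.0, 315), (array([694. , -27.5]), array([11., 28.]), 0.0, 321), (array([697.5,  70.5]), array([17., 33.]), -90.0, 563), (array([ 692.5, -144. ]), array([12., 27.]), 0.0, 327), (array([ 692. , -180.5]), array([17., 28.]), 0.0, 378), (array([ 692.5, -241. ]), array([17., 32.]), -90.0, 547), (array([514.5,  91.1]), array([129.6, 165. ]), -83.7, 3020), (array([ 539.6, -239.8]), array([17.1, 42.4]), 84.3, 605), (array([ 526.6, -296.9]), array([16.8, 43.2]), 86.2, 648), (array([ 513.8, -348.3]), array([16.4, 30.6]), 85.2, 484), (array([ 444.6, -218.9]), array([16.4, 43. ]), 81.3, 634), (array([ 431.4, -275.3]), array([16.3, 41.6]), 80.5, 616), (array([ 418.5, -332.2]), array([15.8, 43.4]), 80.5, 628)]
blue [(array([ 473.3, -271. ]), array([109.7, 174.1]), 77.2, 13190), (array([ 332. , -428.5]), array([41., 62.]), 0.0, 2099)]
```

View pics/o1.png

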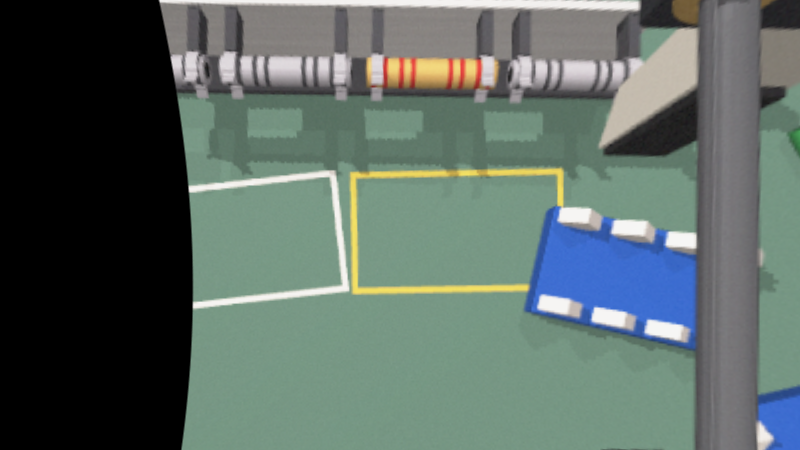

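The ortho view is clear. The chosen carrier is the blue one with its left end at (530–560, 210–310), right beside the yellow outline. The yellow centre is (523,-112) at 91.1°, and the carrier is near (470,-288) at 77.2°. I'll push its near long side first to turn and shift it.

Emit:
carry_out([
  [-55, -169, -20, 77.7],
  [-55, -169, -20, 77.7],
  [-55, -169, -20, 77.7],
  [-55, -169, -20, 77.7],
  [-55, -169, -20, 77.7],
  [-55, -169, -20, 77.7],
  [-55, -169, -20, 77.7],
  [-55, -169, -20, 77.7],
  [-55, -169, -20, 77.7],
  [-55, -169, -20, 77.7],
  [-55, -169, -20, 77.7],
  [-55, -169, -60, 77.7],
  [-55, -169, -100, 77.7],
  [-55, -169, -200, 77.7],
  [-55, -169, -240, 77.7],
  [-55, -169, -260, 77.7],
  [-55, -169, -260, 77.7],
  [-55, -169, -260, 77.7],
  [-55, -169, -260, 77.7],
  [-55, -169, -260, 77.7],
])

```text
time: 3.23
tool_pos: [395.5, -272.1, 117.7]
tcp_rot: [-2.626, 1.567, -1.279]
contact_force: [-0.0, -0.6, 0.9]
grip_width: 91.9
```

```bash
python3 - <<'E'
from h import *
o=get_obs();print(o["joint_positions"].round(2),o["tool_pos"])
E
```

```text
[-0.76  0.38  1.8  -0.    0.95 -2.11] [ 395.54030207 -272.09612885  117.65937418]
```

Emit:
carry_out([
  [0, 0, -40, 0],
  [0, 0, -80, 0],
  [0, 0, -100, 0],
  [0, 0, -107, 0],
  [0, 0, -107, 0],
  [0, 0, -107, 0],
  [6, -1, -107, 0],
  [11, -1, -107, 0],
  [15, -2, -107, 1],
  [20, -3, -107, 2.2],
  [25, -4, -107, 3.4],
  [30, -5, -107, 4.7],
  [35, -6, -107, 6],
  [40, -7, -107, 7.2],
  [45, -9, -107, 8.5],
  [50, -10, -107, 9.7],
  [55, -11, -107, 11],
  [60, -13, -107, 12.4],
  [66.5, -14, -107, 13.9],
  [66.5, -14, -107, 13.9],
])

```text
time: 4.9
tool_pos: [463.3, -286.6, 11.8]
tcp_rot: [-2.56, 1.565, -0.969]
contact_force: [-0.8, -0.0, 0.3]
grip_width: 92.0
```

Emit:
carry_out([
  [0, 0, 0, 0],
  [-15, 0, 0, 0],
  [-30, 0, 0, 0],
  [-50, 0, 40, 0],
  [-70, 0, 80, 0],
  [-70, 0, 120, 0],
  [-60, 0, 160, 0],
  [-50, 0, 200, 0],
  [-40, 0, 240, 0],
  [-30, 0, 280, 0],
  [-30, 0, 320, 0],
  [-30, 0, 350, 0],
  [-30, 0, 350, 0],
  [-30, 0, 350, 0],
  [-30, 0, 350, 0],
])

```text
time: 6.15
tool_pos: [433.1, -286.3, 361.2]
tcp_rot: [-2.535, 1.565, -0.944]
contact_force: [-0.3, 0.2, -0.3]
grip_width: 91.8
```

```bash
cat > look.py <<'E'
from h import *
import sys
T=toolpose();a=capture("wrist");print(T[:3,3].round(1))
name=sys.argv[1];cv2.imwrite(f"pics/{name}.png",a[:,:,::-1])
np.save(f"pics/{name}.npy",T)
b=(320,620,-450,350)
o0=ortho(a,"wrist",T,0,*b);o28=ortho(a,"wrist",T,28,*b)
print("yel",rect(mask(o0,"yellow"),*b));print("whi",[r for r in rect(mask(o0,"white"),*b) if r[1][1]>100]);print("blue",[r for r in rect(mask(o28,"blue"),*b) if r[3]>5000])
cv2.imwrite(f"pics/{name}_o.png",o28[:,:,::-1])
E
python3 look.py w2
```

```text
[ 433.1 -286.3  361.2]
yel [(array([ 524. , -111.6]), array([129.4, 224.7]), -88.8, 3134)]
whi [(array([512. , 121.8]), array([130.9, 227.7]), -83.5, 5285)]
blue [(array([ 527. , -291.8]), array([114. , 206.8]), -88.9, 16557)]
```

```bash
python3 - <<'E'
from h import *
for p in[(243,299),(230,333),(245,330)]:print(onplane("scene",p[0]/1.5625,p[1]/1.5625,12).round())
print(get_obs()["joint_positions"].round(2))
E
```

```text
[ 523. -523.   12.]
[ 635. -466.   12.]
[ 612. -446.   12.]
[-0.73  0.26  1.27 -0.    1.6  -2.32]
```

Emit:
carry_out([
  [48, -69, -40, -15],
  [96, -138, -80, -90],
  [96, -138, -80, -90],
  [96, -138, -120, -90],
  [96, -138, -120, -90],
  [96, -138, -120, -90],
  [96, -138, -120, -90],
  [96, -138, -120, -90],
  [96, -138, -150, -90],
  [96, -138, -190, -90],
  [96, -138, -230, -90],
  [96, -138, -230, -90],
  [96, -138, -230, -90],
  [96, -138, -230, -90],
  [96, -138, -230, -90],
  [96, -138, -230, -90],
  [96, -138, -230, -90],
  [96, -138, -230, -90],
], hand=50)

```text
time: 7.7
tool_pos: [528.9, -424.2, 130.8]
tcp_rot: [-2.526, 1.567, -2.505]
contact_force: [0.4, -0.7, 0.8]
grip_width: 49.8
```

Emit:
carry_out([
  [0, 0, -40, 0],
  [0, 0, -80, 0],
  [0, 0, -110, 0],
  [0, 0, -119, 0],
  [0, 0, -119, 0],
  [0, 0, -119, 0],
  [0, 8, -119, 0],
  [0, 16, -119, 0],
  [-0.4, 24, -119, 0],
  [-0.6, 32, -119, 0],
  [-0.8, 41, -119, 0],
  [-1, 50, -119, 0],
  [-1.2, 60, -119, 0],
  [-1.4, 70, -119, 0],
  [-1.6, 80, -119, 0],
  [-1.8, 90, -119, 0],
  [-2, 100, -119, 0],
  [-2.2, 108, -119, 0],
  [-2.3, 115, -119, 0],
  [-2.4, 118, -119, 0],
])

```text
time: 9.37
tool_pos: [528.0, -306.8, 14.2]
tcp_rot: [-1.398, 1.564, -1.375]
contact_force: [0.7, -7.1, 3.5]
grip_width: 49.9
```

Emit:
carry_out([
  [0, 4, 0, 0],
  [0, 10, 0, 0],
  [-0.4, 18, 0, 0],
  [-0.6, 26, 0, 0],
  [-0.7, 34, 0, 0],
  [-0.8, 42, 0, 0],
  [-0.8, 50, 0, 0],
  [-0.8, 57, 0, 0],
  [-0.8, 63, 0, 0],
  [-0.8, 68, 0, 0],
  [-0.8, 72, 0, 0],
  [-0.8, 75, 0, 0],
  [-0.8, 77, 0, 0],
  [-0.8, 78.5, 0, 0],
  [-0.8, 79.5, 0, 0],
  [-0.8, 79.5, 0, 0],
])

```text
time: 10.7
tool_pos: [528.2, -228.0, 15.8]
tcp_rot: [-1.149, 1.56, -1.126]
contact_force: [-0.6, -5.2, 4.8]
grip_width: 49.5
```

Emit:
carry_out([
  [0, -10, 0, 0],
  [0, -25, 20, 0],
  [0, -25, 60, 0],
  [-20, -15, 100, 0],
  [-40, 0, 140, 0],
  [-60, 0, 180, 0],
  [-80, 0, 220, 0],
  [-80, 0, 260, 0],
  [-80, 0, 300, 0],
  [-80, 0, 340, 0],
  [-80, 0, 360, 0],
  [-80, 0, 360, 0],
  [-80, 0, 360, 0],
  [-80, 0, 360, 0],
])

```text
time: 11.87
tool_pos: [447.7, -227.4, 374.7]
tcp_rot: [-1.249, 1.563, -1.226]
contact_force: [0.3, 0.8, -0.1]
grip_width: 50.3
```

```bash
python3 look.py w3
```

```text
[ 447.7 -227.4  374.7]
yel [(array([ 522.5, -112.1]), array([127. , 224.3]), -88.9, 1775)]
whi [(array([522. ,  25.3]), array([ 34.9, 130. ]), 5.1, 1293)]
blue [(array([ 527.1, -112.7]), array([110. , 204.5]), -89.0, 16258)]
```

```bash
python3 - <<'E'
import cv2
a=cv2.imread("pics/w3.png")[60:330,200:400];cv2.imwrite("pics/w3c.png",cv2.resize(a,None,fx=2.2,fy=2.2,interpolation=cv2.INTER_CUBIC))
E
```

```text
(no output)
```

View pics/w3c.png

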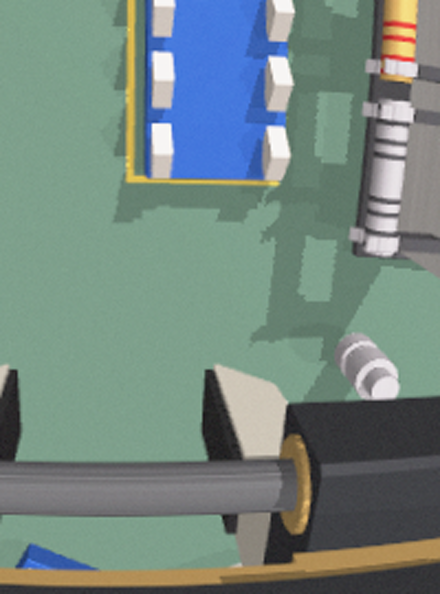

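The crop shows the yellow line is wider on the carrier's near side (130,100), so the carrier sits about 4 mm too far towards the stand. The clips leave no room to push from that side, so I'll shuttle it with angled end pushes.

Emit:
carry_out([
  [38, 60, -60, 0],
  [77, 120, -120, 0],
  [77, 180, -180, 0],
  [77, 230, -200, 0],
  [77, 252, -240, 0],
  [77, 252, -280, 0],
  [77, 252, -320, 0],
  [77, 252, -350, 0],
  [77, 252, -362, 0],
  [77, 252, -362, 0],
  [77, 252, -362, 0],
  [77, 252, -362, 0],
  [77, 246, -362, 0],
  [77, 240, -362, 0],
  [77, 234, -362, 0],
  [77, 230, -362, 0],
  [76.8, 226, -362, 0],
  [76.6, 221, -362, 0],
  [76.4, 216, -362, 0],
  [76.2, 211, -362, 0],
])

```text
time: 13.58
tool_pos: [525.0, -16.5, 14.2]
tcp_rot: [-0.846, 1.562, -0.824]
contact_force: [0.7, 6.8, 5.9]
grip_width: 50.0
```

Emit:
carry_out([
  [-0.2, -4, 0, 0],
  [-0.4, -9, 0, 0],
  [-0.7, -14, 0, 0],
  [-1, -19, 0, 0],
  [-1.3, -24, 0, 0],
  [-1.6, -28, 0, 0],
  [-1.8, -31, 0, 0],
  [-2, -33, 0, 0],
  [-2, -33, 0, 0],
  [-2, -15, 0, 0],
  [-2, -5, 20, 0],
  [-2, 0, 60, 0],
  [-2, -30, 100, 0],
  [-2, -70, 110, 0],
  [-2, -110, 110, 0],
  [-2, -150, 110, 0],
  [-2, -190, 110, 0],
  [-2, -230, 110, 0],
  [-2, -270, 110, 0],
  [-2, -290, 100, 0],
])

```text
time: 15.25
tool_pos: [523.0, -313.2, 116.9]
tcp_rot: [-0.878, 1.555, -0.859]
contact_force: [0.1, 0.3, -0.2]
grip_width: 50.1
```

Emit:
carry_out([
  [0, 0, -40, 0],
  [0, 0, -80, 0],
  [0, 0, -102, 0],
  [0, 0, -102, 0],
  [0, 0, -102, 0],
  [0, 10, -102, 0],
  [0, 20, -102, 0],
  [0, 28, -102, 0],
  [-0.2, 34, -102, 0],
  [-0.4, 40, -102, 0],
  [-0.7, 46, -102, 0],
  [-1, 53, -102, 0],
  [-1.3, 60, -102, 0],
  [-1.6, 67, -102, 0],
  [-1.9, 74, -102, 0],
  [-2, 79, -102, 0],
  [-2, 83, -102, 0],
  [-2, 86, -102, 0],
  [-2, 87, -102, 0],
  [-2, 87, -102, 0],
])

```text
time: 16.92
tool_pos: [522.5, -227.0, 16.6]
tcp_rot: [-0.841, 1.55, -0.822]
contact_force: [0.1, -4.9, 4.2]
grip_width: 49.8
```

Emit:
carry_out([
  [0, -10, 0, 0],
  [0, -25, 20, 0],
  [0, -25, 60, 0],
  [0, -15, 100, 0],
  [0, 0, 140, 0],
  [0, 0, 180, 0],
  [0, 0, 220, 0],
  [0, 0, 260, 0],
  [0, 0, 300, 0],
  [0, 0, 340, 0],
  [0, 0, 360, 0],
  [0, 0, 360, 0],
  [0, 0, 360, 0],
  [0, 0, 360, 0],
])

```text
time: 18.08
tool_pos: [522.0, -226.8, 375.2]
tcp_rot: [-0.873, 1.553, -0.854]
contact_force: [0.6, -0.1, -1.1]
grip_width: 49.9
```

```bash
python3 look.py w4;python3 - <<'E'
import cv2
a=cv2.imread("pics/w4.png")[40:330,120:420];cv2.imwrite("pics/w4c.png",cv2.resize(a,None,fx=2,fy=2,interpolation=cv2.INTER_CUBIC))
E
```

```text
[ 522.  -226.8  375.2]
yel [(array([ 523.3, -112.2]), array([128.6, 224.1]), -88.9, 2659)]
whi [(array([522.5,  -3.6]), array([ 79.4, 130. ]), 0.9, 1886)]
blue [(array([ 524.3, -111.5]), array([107.5, 204.4]), -88.9, 15940)]
```

View pics/w4c.png

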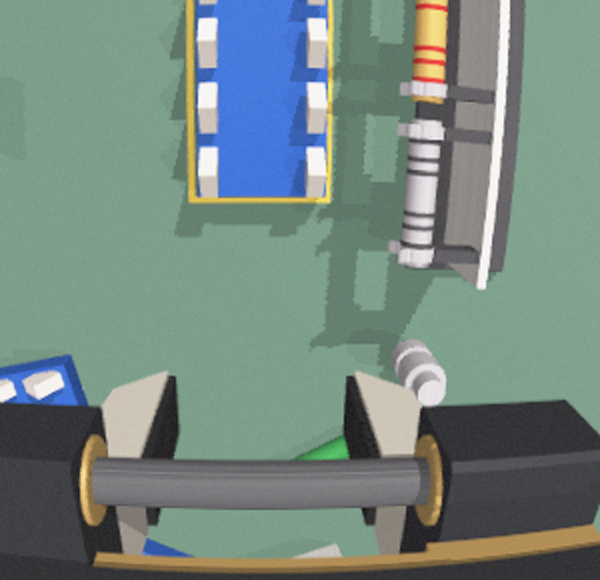

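```bash
python3 - <<'E'
from h import *
im=[]
for n,b in(("w1raw",(600,720,-270,130)),("w3",(600,720,-270,130)),("w2",(600,720,-150,250))):
    T=np.load("T1.npy" if n=="w1raw" else f"pics/{n}.npy");a=cv2.imread(f"pics/{n}.png")
    im.append(ortho(a,"wrist",T,90,*b,s=1.6)); im[-1][:,::80]=(0,255,0); im[-1][::32]=(0,255,0)
    h=cv2.cvtColor(im[-1],cv2.COLOR_BGR2HSV);m=cv2.inRange(h,(15,120,120),(28,255,255));print(n,rect(m,*b,s=1.6))
cv2.imwrite("pics/st.png",np.vstack(im))
E
```

```text
w1raw [(array([649.7, -40.3]), array([ 9.4, 24.4]), 0.0, 573), (array([649.7, -52.5]), array([ 5. , 24.4]), 0.0, 303), (array([649.4, -73.7]), array([25. , 28.7]), -90.0, 1712), (array([648.7, -95.3]), array([ 5.8, 24. ]), -3.4, 316), (array([ 648.8, -107.4]), array([ 9.3, 24.7]), -4.5, 545)]
w3 [(array([650. , -37.4]), array([10.2, 25.5]), 3.1, 473), (array([649.4, -70.9]), array([25. , 28.1]), -90.0, 1381), (array([ 649.4, -104.7]), array([ 9.4, 25. ]), 0.0, 471)]
w2 [(array([651.1,  -7.2]), array([ 22.3, 101.1]), 13.0, 2346)]
```

View pics/st.png

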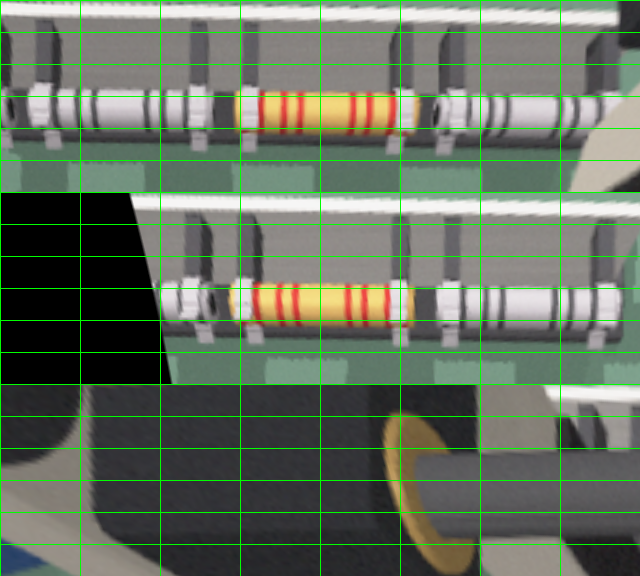

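Emit:
carry_out([
  [40, 10, -40, -2],
  [80, 20, -80, -2],
  [115, 28, -110, -2],
  [125.5, 28, -140, -2],
  [125.5, 28, -160, -2],
  [125.5, 28, -180, -2],
  [125.5, 28, -200, -2],
  [125.5, 28, -220, -2],
  [125.5, 28, -220, -2],
  [125.5, 28, -220, -2],
], hand=46)

```text
time: 18.97
tool_pos: [646.2, -198.3, 152.5]
tcp_rot: [-1.082, 1.558, -1.098]
contact_force: [1.0, -0.3, -0.1]
grip_width: 45.9
```

```bash
python3 - <<'E'
from h import *
T=toolpose();print(T.round(3))
a=capture("wrist");cv2.imwrite("pics/g1.png",a[:,:,::-1])
E
```

```text
[[ 6.00000e-03  1.60000e-02  1.00000e+00  6.46193e+02]
 [-1.10000e-02  1.00000e+00 -1.60000e-02 -1.98292e+02]
 [-1.00000e+00 -1.10000e-02  6.00000e-03  1.52483e+02]
 [ 0.00000e+00  0.00000e+00  0.00000e+00  1.00000e+00]]
```

View pics/g1.png

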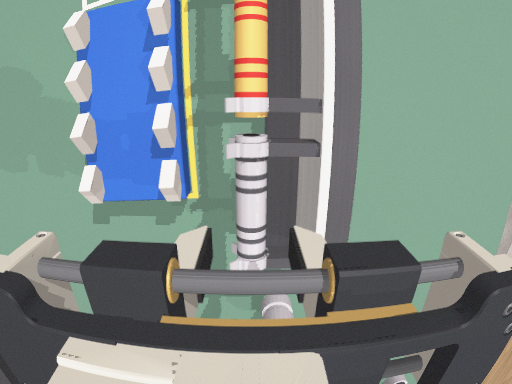

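The fingers straddle the bar at column 252, with the rear finger clear of the plate at column 320. I'm descending now.

Emit:
carry_out([
  [1, 0, -25, 0],
  [1, 0, -50, 0],
  [1, 0, -70, 0],
  [1, 0, -75.5, 0],
  [1, 0, -75.5, 0],
  [1, 0, -75.5, 0],
])

```text
time: 19.52
tool_pos: [649.1, -199.2, 80.8]
tcp_rot: [-0.857, 1.553, -0.873]
contact_force: [0.3, 0.1, 0.3]
grip_width: 46.0
```

Emit:
carry_out([
  [0, 0, 0, 0],
  [0, 0, 0, 0],
  [0, 0, 0, 0],
  [0, 0, 0, 0],
  [0, 0, 0, 0],
  [0, 0, 0, 0],
], hand=10)

```text
time: 20.02
tool_pos: [647.8, -199.4, 81.8]
tcp_rot: [-0.983, 1.554, -0.999]
contact_force: [-6.6, -0.1, 7.5]
grip_width: 22.8
```

Emit:
carry_out([
  [-6, 0, 0, 0],
  [-12, 0, 0, 0],
  [-18, 0, 0, 0],
  [-25, 0, 0, 0],
  [-35, 0, 0, 0],
  [-45, 0, 0, 0],
  [-50, 0, 20, 0],
  [-55, 0, 60, 0],
  [-70, 5, 90, -6],
  [-90, 15, 90, -88],
  [-110, 25, 90, -88],
  [-122.8, 33, 90, -88],
  [-122.8, 33, 90, -88],
  [-122.8, 33, 90, -88],
  [-122.8, 33, 90, -88],
  [-122.8, 33, 90, -88],
  [-122.8, 33, 90, -88],
  [-122.8, 33, 90, -88],
  [-122.8, 33, 90, -88],
  [-122.8, 33, 90, -88],
])

```text
time: 21.68
tool_pos: [524.2, -166.3, 171.7]
tcp_rot: [-1.029, 1.553, -2.531]
contact_force: [-0.4, -0.4, -1.1]
grip_width: 23.4
```

```bash
python3 - <<'E'
from h import *
T=toolpose();print(T.round(3),get_obs()["grip_width"])
a=capture("wrist");cv2.imwrite("pics/g2.png",a[:,:,::-1])
b=(440,620,-240,20)
print([r for r in rect(mask(ortho(a,"wrist",T,28,*b),"blue"),*b)])
E
```

```text
[[-1.40000e-02  9.98000e-01  6.90000e-02  5.24167e+02]
 [-1.00000e-02  6.90000e-02 -9.98000e-01 -1.66252e+02]
 [-1.00000e+00 -1.50000e-02  9.00000e-03  1.71698e+02]
 [ 0.00000e+00  0.00000e+00  0.00000e+00  1.00000e+00]] 23.419926288941067
[(array([ 526.3, -111.4]), array([110.8, 206. ]), -89.0, 13151)]
```

View pics/g2.png

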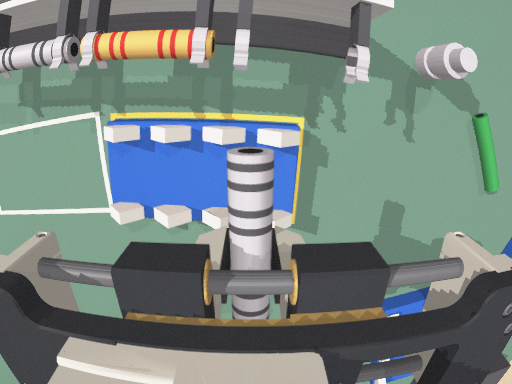

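Emit:
carry_out([
  [1, 0.5, -30, -3],
  [1, 0.5, -60, -3],
  [1, 0.5, -90, -3],
  [1, 0.5, -110, -3],
  [1, 0.5, -120, -3],
  [1, 0.5, -126, -3],
  [1, 0.5, -130, -3],
  [1, 0.5, -130, -3],
  [1, 0.5, -130, -3],
])

```text
time: 22.48
tool_pos: [525.9, -166.1, 42.8]
tcp_rot: [-0.921, 1.554, -2.483]
contact_force: [0.4, 0.6, -0.7]
grip_width: 23.6
```

Emit:
carry_out([
  [0, 0, 0, 0],
  [0, 0, 0, 0],
  [0, 0, 0, 0],
  [0, 0, 20, 0],
  [0, 0, 50, 0],
  [0, 0, 90, 0],
  [0, 0, 130, 0],
  [30, 50, 130, 0],
  [60, 80, 130, 20],
  [80, 120, 130, 88],
  [100, 160, 130, 88],
  [110, 190, 130, 88],
  [125, 220, 130, 88],
  [125, 220, 130, 88],
  [125, 220, 130, 88],
  [125, 220, 130, 88],
  [125, 220, 130, 88],
  [125, 220, 130, 88],
  [125, 220, 130, 88],
  [125, 220, 130, 88],
], hand=34)

```text
time: 24.15
tool_pos: [650.9, 54.0, 173.2]
tcp_rot: [-0.897, 1.554, -0.952]
contact_force: [0.8, -0.7, -0.3]
grip_width: 33.8
```

```bash
python3 - <<'E'
from h import *
T=toolpose();print(T.round(3),get_obs()["grip_width"])
a=capture("wrist");b=capture("scene");cv2.imwrite("pics/g3.png",np.hstack([a,cv2.resize(b[150:320,150:400],(512,348))[:,:,:][:348].copy() if 0 else cv2.copyMakeBorder(cv2.resize(b[150:300,170:320],(280,280)),0,104,0,0,cv2.BORDER_CONSTANT)])[:,:,::-1])
E
```

```text
[[ 1.00000e-02  5.50000e-02  9.98000e-01  6.50931e+02]
 [-1.40000e-02  9.98000e-01 -5.50000e-02  5.39600e+01]
 [-1.00000e+00 -1.30000e-02  1.00000e-02  1.73175e+02]
 [ 0.00000e+00  0.00000e+00  0.00000e+00  1.00000e+00]] 33.781286605874236
```

View pics/g3.png

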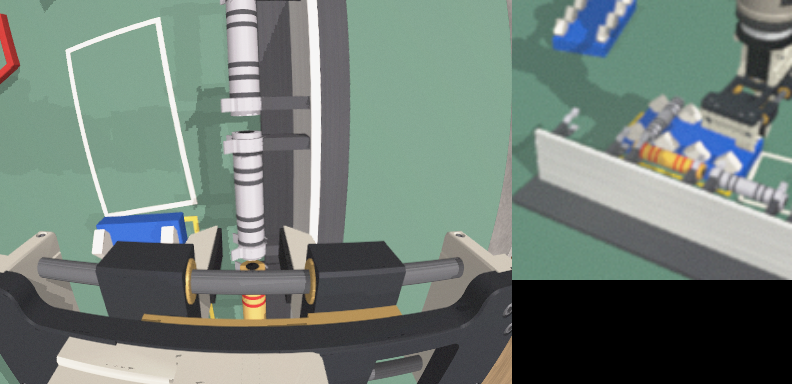

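Emit:
carry_out([
  [0.5, 0, 0, 2.2],
  [0.5, 0, -30, 2.2],
  [0.5, 0, -60, 2.2],
  [0.5, 0, -80, 2.2],
  [0.5, 0, -95, 2.2],
  [0.5, 0, -95, 2.2],
  [0.5, 0, -95, 2.2],
], hand=46)

```text
time: 24.83
tool_pos: [651.2, 53.8, 77.9]
tcp_rot: [-0.956, 1.555, -0.98]
contact_force: [-1.1, 0.9, -0.0]
grip_width: 45.8
```

Emit:
carry_out([
  [0, 0, 0, 0],
  [0, 0, 0, 0],
  [0, 0, 0, 0],
  [0, 0, 0, 0],
  [0, 0, 0, 0],
  [0, 0, 0, 0],
], hand=10)

```text
time: 25.33
tool_pos: [651.4, 53.8, 79.0]
tcp_rot: [-0.912, 1.554, -0.936]
contact_force: [-3.6, -0.7, 6.7]
grip_width: 22.9
```

Emit:
carry_out([
  [-6, 0, 0, 0],
  [-12, 0, 0, 0],
  [-18, 0, 0, 0],
  [-25, 0, 0, 0],
  [-35, 0, 0, 0],
  [-45, 0, 0, 0],
  [-50, 0, 20, 0],
  [-55, -10, 60, 0],
  [-70, -30, 90, -80],
  [-90, -60, 90, -88],
  [-110, -90, 90, -88],
  [-127.4, -111.5, 90, -88],
  [-127.4, -111.5, 90, -88],
  [-127.4, -111.5, 90, -88],
  [-127.4, -111.5, 90, -88],
  [-127.4, -111.5, 90, -88],
  [-127.4, -111.5, 90, -88],
  [-127.4, -111.5, 90, -88],
  [-127.4, -111.5, 90, -88],
  [-127.4, -111.5, 90, -88],
])

```text
time: 27.0
tool_pos: [523.1, -57.4, 168.6]
tcp_rot: [-0.977, 1.553, -2.507]
contact_force: [-0.2, -0.0, 0.1]
grip_width: 23.3
```

```bash
cat > chk.py <<'E'
from h import *
import sys
T=toolpose();print(T[:3,3].round(1),"jaw",np.degrees(np.arctan2(T[1,2],T[0,2])).round(2),"grip",get_obs()["grip_width"])
a=capture("wrist");cv2.imwrite(f"pics/{sys.argv[1]}.png",a[:,:,::-1]);np.save(f"pics/{sys.argv[1]}.npy",T)
b=(400,640,-300,300)
print([r for r in rect(mask(ortho(a,"wrist",T,28,*b),"blue"),*b,minn=2000)])
E
python3 chk.py g4
```

```text
[523.1 -57.4 168.6] jaw -87.69 grip 23.322066293779677
[(array([519.2, -96.7]), array([108.6, 205.1]), -88.7, 5909), (array([511.1, -13.2]), array([39.9, 73. ]), 2.0, 2694)]
```

View pics/g4.png

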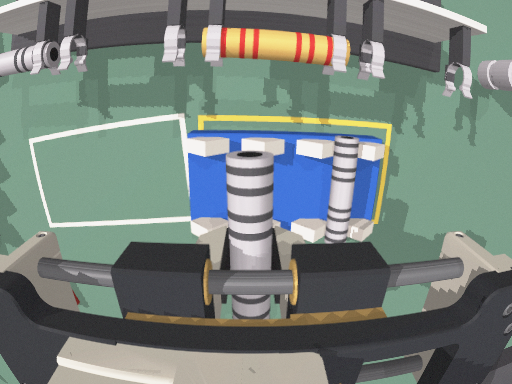

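The picture shows the disturbance has happened. The carrier now sits about 15 mm to the left and 5 mm nearer the robot, with its left edge at (188,180) against the outline at (200,118). Spool 0 is still seated. I'll lay this spool at the shifted groove, then push the carrier back before the third spool.

Emit:
carry_out([
  [-5, 14.7, -20, -1],
  [-5, 14.7, -60, -1],
  [-5, 14.7, -90, -1],
  [-5, 14.7, -110, -1],
  [-5, 14.7, -120, -1],
  [-5, 14.7, -125, -1],
  [-5, 14.7, -128, -1],
  [-5, 14.7, -128, -1],
  [-5, 14.7, -128, -1],
])

```text
time: 27.8
tool_pos: [518.9, -43.0, 41.7]
tcp_rot: [-0.871, 1.555, -2.426]
contact_force: [0.2, -0.1, -0.9]
grip_width: 23.3
```

Emit:
carry_out([
  [0, 0, 0, 0],
  [0, 0, 0, 0],
  [0, 0, 0, 0],
  [0, 0, 20, 0],
  [0, 0, 50, 0],
  [0, 0, 90, 0],
  [-20, 0, 130, 0],
  [-50, 0, 170, 0],
  [-80, -20, 210, 0],
  [-80, -40, 250, 0],
  [-80, -50, 290, 0],
  [-80, -50, 330, 0],
  [-80, -50, 330, 0],
  [-80, -50, 330, 0],
], hand=34)

```text
time: 28.97
tool_pos: [440.1, -94.1, 377.2]
tcp_rot: [-0.154, 1.556, -1.71]
contact_force: [-0.3, 0.2, -0.3]
grip_width: 34.2
```

```bash
python3 look.py g5
```

```text
[440.1 -94.1 377.2]
yel [(array([ 524.5, -112. ]), array([127., 226.]), -90.0, 2131)]
whi [(array([513.6,  95.4]), array([136.3, 283.1]), -85.4, 6280)]
blue [(array([516. , -97.2]), array([ 86.9, 108.5]), 1.3, 6604)]
```

View pics/g5_o.png

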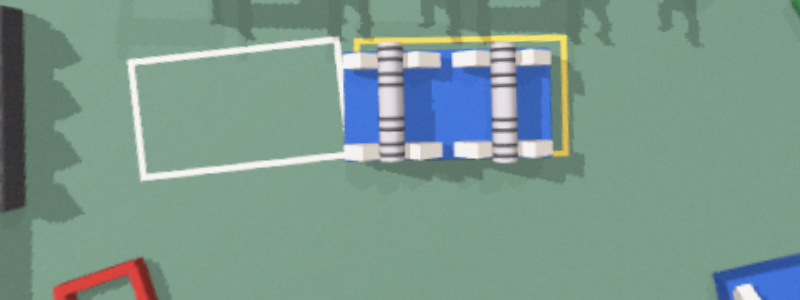

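```bash
cat >> h.py <<'E'
def union(n,b=(420,620,-300,300)):
    T=np.load(f"pics/{n}.npy");a=cv2.imread(f"pics/{n}.png")[:,:,::-1].copy()
    for z,c in((0,"yellow"),(0,"white"),(28,"blue")):
        p=[];m=mask(ortho(a,"wrist",T,z,*b,s=2),c)
        k,l,st,_=cv2.connectedComponentsWithStats(m)
        keep=np.isin(l,[i for i in range(1,k) if st[i,4]>(250 if c=="blue" else 1500)])
        q=np.argwhere(keep);w=np.stack([b[1]-q[:,0]/2,b[3]-q[:,1]/2],1).astype(np.float32)
        if len(w)>5:
            r=cv2.minAreaRect(w);print(n,c,np.round(r[0],1),np.round(r[1],1),round(r[2],1))
E
python3 -c "
from h import *
union('g4');union('g5');union('w4')"
```

```text
g4 yellow [ 523.  -112.2] [128.2 224.6] 1.0
g4 white [504.9  10.9] [464.1 162.4] 87.2
g4 blue [519.2 -96.7] [108.7 206.6] 1.2
g5 yellow [ 523.6 -112.1] [127.7 224.8] 0.7
g5 white [517.8  15.2] [140.2 445.9] 3.5
g5 blue [516.1 -97.2] [109.  206.7] 1.1
w4 yellow [ 522.4 -112.2] [128.8 224.3] 1.0
w4 white [523.2 -90.9] [130.3 254.5] 1.2
w4 blue [ 523.8 -111.5] [108.4 204.9] 1.0
```

Emit:
carry_out([
  [-10, -3, -40, 0],
  [-10, -3, -80, 0],
  [-10, -3, -120, 0],
  [-10, -3, -160, 0],
  [-10, -3, -200, 0],
  [-10, -3, -240, 0],
  [-10, -3, -280, 0],
  [-10, -3, -320, 0],
  [-10, -3, -350, 0],
  [-10, -3, -364, 0],
  [-10, -3, -364, 0],
  [-4, -3, -364, 0],
  [2, -3, -364, 0],
  [7, -3, -364, 0],
  [11, -3, -364, 0],
  [14, -3, -364, 0],
  [16.5, -3, -364, 0],
  [18.5, -3, -364, 0],
  [19.5, -3, -364, 0],
  [19.5, -3, -364, 0],
], hand=36)

```text
time: 30.68
tool_pos: [456.5, -95.8, 11.0]
tcp_rot: [-0.812, 1.554, -2.367]
contact_force: [-11.0, 0.8, 8.5]
grip_width: 35.8
```

Emit:
carry_out([
  [-10, 0, 0, 0],
  [-25, 0, 10, 0],
  [-30, 20, 50, 0],
  [-30, 50, 90, 5],
  [-20, 80, 120, 20],
  [20, 110, 120, 88],
  [50, 130, 120, 88],
  [64, 130, 120, 88],
  [64, 130, 120, 88],
  [64, 130, 120, 88],
  [64, 130, 120, 88],
  [64, 130, 120, 88],
  [64, 130, 120, 88],
  [64, 130, 120, 88],
  [64, 130, 120, 88],
  [64, 130, 120, 88],
  [64, 130, 120, 88],
  [64, 130, 120, 88],
])

```text
time: 32.18
tool_pos: [520.9, 34.3, 131.9]
tcp_rot: [-0.74, 1.553, -0.761]
contact_force: [0.5, 0.3, -0.1]
grip_width: 36.0
```

Emit:
carry_out([
  [2, 0, -40, 0],
  [2, 0, -80, 0],
  [2, 0, -110, 0],
  [2, 0, -118, 0],
  [2, 0, -118, 0],
  [2, -5, -118, 0],
  [2, -10, -118, 0],
  [2, -14, -118, 0],
  [2, -18, -118, 0],
  [2, -22, -118, 0],
  [2, -25, -118, 0],
  [2, -28, -118, 0],
  [2, -30, -118, 0],
  [2, -31, -118, 0],
  [2, -31.2, -118, 0],
  [2, -31.2, -118, 0],
], hand=50)

```text
time: 33.52
tool_pos: [524.8, 3.6, 15.8]
tcp_rot: [-0.548, 1.55, -0.57]
contact_force: [1.2, 7.0, 3.0]
grip_width: 49.9
```

Emit:
carry_out([
  [0, 10, 0, 0],
  [0, 25, 20, 0],
  [0, 25, 60, 0],
  [0, 0, 100, 0],
  [0, -40, 140, 0],
  [0, -80, 180, 0],
  [0, -120, 220, 0],
  [0, -160, 260, 0],
  [0, -200, 300, 0],
  [0, -230, 340, 0],
  [0, -230, 360, 0],
  [0, -230, 360, 0],
  [0, -230, 360, 0],
  [0, -230, 360, 0],
])

```text
time: 34.68
tool_pos: [525.2, -229.3, 381.1]
tcp_rot: [-0.566, 1.54, -0.592]
contact_force: [0.0, 0.2, 0.3]
grip_width: 50.0
```

```bash
python3 look.py g6 >/dev/null; python3 -c "
from h import *
print(toolpose().round(3));union('g6')"
```

```text
[[ 2.20000e-02  2.50000e-02  9.99000e-01  5.24839e+02]
 [-1.40000e-02  1.00000e+00 -2.50000e-02 -2.27617e+02]
 [-1.00000e+00 -1.40000e-02  2.20000e-02  3.78290e+02]
 [ 0.00000e+00  0.00000e+00  0.00000e+00  1.00000e+00]]
g6 yellow [ 523.2 -112.1] [128.7 224.3] 1.0
g6 white [519.  -90.6] [252.9 131.7] 88.9
g6 blue [ 520.  -110.3] [107.  206.5] 0.0
```

Emit:
carry_out([
  [-40, 20, -20, -7],
  [-80, 50, -50, -87.5],
  [-90, 80, -80, -87.5],
  [-90, 117, -110, -87.5],
  [-90, 117, -140, -87.5],
  [-90, 117, -170, -87.5],
  [-90, 117, -200, -87.5],
  [-90, 117, -230, -87.5],
  [-90, 117, -260, -87.5],
  [-90, 117, -270, -87.5],
  [-90, 117, -270, -87.5],
  [-90, 117, -270, -87.5],
  [-90, 117, -270, -87.5],
  [-90, 117, -270, -87.5],
  [-90, 117, -270, -87.5],
  [-90, 117, -270, -87.5],
], hand=36)

```text
time: 36.07
tool_pos: [434.3, -110.0, 108.1]
tcp_rot: [-0.575, 1.545, -2.126]
contact_force: [0.9, 1.1, -0.4]
grip_width: 36.0
```

Emit:
carry_out([
  [0, -1, -40, 0],
  [0, -1, -80, 0],
  [0, -1, -95, 0],
  [0, -1, -95, 0],
  [5, -1, -95, 0],
  [10, -1, -95, 0],
  [15, -1, -95, 0],
  [19, -1, -95, 0],
  [22, -1, -95, 0],
  [24, -1, -95, 0],
  [26, -1, -95, 0],
  [27.5, -1, -95, 0],
  [27.5, -1, -95, 0],
  [27.5, -1, -95, 0],
])

```text
time: 37.23
tool_pos: [460.2, -110.9, 14.0]
tcp_rot: [-0.683, 1.543, -2.234]
contact_force: [-8.8, -1.3, 7.2]
grip_width: 36.2
```

Emit:
carry_out([
  [-15, 0, 0, 0],
  [-20, 0, 20, 0],
  [-20, 0, 60, 0],
  [-20, 10, 100, 0],
  [-20, 20, 140, 0],
  [-20, 20, 180, 0],
  [-20, 20, 220, 0],
  [-20, 20, 260, 0],
  [-20, 20, 300, 0],
  [-20, 20, 340, 0],
  [-20, 20, 360, 0],
  [-20, 20, 360, 0],
  [-20, 20, 360, 0],
  [-20, 20, 360, 0],
])

```text
time: 38.4
tool_pos: [439.8, -90.6, 373.7]
tcp_rot: [-0.702, 1.543, -2.252]
contact_force: [-0.1, -0.3, -0.4]
grip_width: 35.5
```

```bash
python3 look.py g7 >/dev/null; python3 -c "
from h import *
print(toolpose()[:3,3].round(3));union('g7')"
```

```text
[439.662 -90.565 373.105]
g7 yellow [ 523.1 -112.2] [128.3 224.4] 1.0
g7 white [520.9   6.5] [135.7 460.7] 4.9
g7 blue [ 526.2 -109. ] [107.5 205. ] 0.0
```

```bash
cat >> h.py <<'E'
def edges(n,b=(420,620,-300,300),s=2):
    T=np.load(f"pics/{n}.npy");a=cv2.imread(f"pics/{n}.png")[:,:,::-1].copy()
    for z,c in((0,"yellow"),(28,"blue")):
        m=mask(ortho(a,"wrist",T,z,*b,s=s),c)>0
        k,l,st,_=cv2.connectedComponentsWithStats(m.astype(np.uint8));m=np.isin(l,[i for i in range(1,k) if st[i,4]>(250 if c=="blue" else 1500)])
        out={}
        for nm,mm in(("x",m),("y",m.T)):
            cols=np.where(mm.any(0))[0];lo=mm.argmax(0)[cols];hi=mm.shape[0]-1-mm[::-1].argmax(0)[cols]
            B=b[1] if nm=="x" else b[3];A=b[3] if nm=="x" else b[1]
            w=A-cols/s
            for t,e in(("max",B-lo/s),("min",B-hi/s)):
                f=abs(w-np.median(w))<0.45*np.ptp(w);ww,ee=w[f],e[f]
                if t=="max":  # envelope: use outer points
                    g=ee>np.percentile(ee,60)-3
                else:g=ee<np.percentile(ee,40)+3
                for _ in range(3):
                    p=np.polyfit(ww[g],ee[g],1);r=ee-np.polyval(p,ww);g=abs(r)<1.0
                    if g.sum()<20:break
                out[nm+t]=(round(np.polyval(p,np.median(w)),1),round(np.degrees(np.arctan(p[0])),2),int(g.sum()))
        print(n,c,out,"ctr",[round((out[q+"max"][0]+out[q+"min"][0])/2,1) for q in "xy"])
E
python3 -c "
from h import *
for n in('w4','g5','g6','g7'):edges(n)"
```

```text
w4 yellow {'xmax': (np.float64(586.1), np.float64(-1.07), 407), 'xmin': (np.float64(458.4), np.float64(-1.08), 407), 'ymax': (np.float64(-220.7), np.float64(1.74), 190), 'ymin': (np.float64(-224.0), np.float64(0.98), 236)} ctr [np.float64(522.2), np.float64(-222.4)]
w4 blue {'xmax': (np.float64(563.1), np.float64(-1.07), 1), 'xmin': (np.float64(480.8), np.float64(-1.16), 0), 'ymax': (np.float64(-9.6), np.float64(1.25), 145), 'ymin': (np.float64(-213.6), np.float64(1.02), 148)} ctr [np.float64(522.0), np.float64(-111.6)]
g5 yellow {'xmax': (np.float64(586.8), np.float64(-0.99), 407), 'xmin': (np.float64(581.5), np.float64(-0.78), 354), 'ymax': (np.float64(-198.3), np.float64(43.92), 4), 'ymin': (np.float64(-223.9), np.float64(1.05), 230)} ctr [np.float64(584.2), np.float64(-211.1)]
g5 blue {'xmax': (np.float64(555.6), np.float64(-0.53), 0), 'xmin': (np.float64(477.1), np.float64(-1.1), 0), 'ymax': (np.float64(5.2), np.float64(0.31), 139), 'ymin': (np.float64(-200.0), np.float64(1.37), 145)} ctr [np.float64(516.4), np.float64(-97.4)]
g6 yellow {'xmax': (np.float64(586.2), np.float64(-1
[... 302 characters left out ...]
, np.float64(0.76), 171), 'ymax': (np.float64(-8.1), np.float64(-1.98), 144), 'ymin': (np.float64(-213.2), np.float64(-0.23), 147)} ctr [np.float64(518.5), np.float64(-110.6)]
g7 yellow {'xmax': (np.float64(482.6), np.float64(-25.08), 9), 'xmin': (np.float64(459.3), np.float64(-1.01), 403), 'ymax': (np.float64(-213.5), np.float64(-19.97), 9), 'ymin': (np.float64(-223.9), np.float64(1.11), 236)} ctr [np.float64(471.0), np.float64(-218.7)]
g7 blue {'xmax': (np.float64(565.0), np.float64(-0.21), 0), 'xmin': (np.float64(489.0), np.float64(-0.11), 1), 'ymax': (np.float64(-6.8), np.float64(0.06), 144), 'ymin': (np.float64(-211.1), np.float64(0.29), 146)} ctr [np.float64(527.0), np.float64(-109.0)]
```

Emit:
carry_out([
  [20, 40, -20, 7],
  [50, 80, -60, 90],
  [87, 127, -100, 90],
  [87, 127, -140, 90],
  [87, 127, -180, 90],
  [87, 127, -220, 90],
  [87, 127, -250, 90],
  [87, 127, -250, 90],
  [87, 127, -250, 90],
  [87, 127, -250, 90],
  [87, 127, -250, 90],
  [87, 127, -250, 90],
  [87, 127, -280, 90],
  [87, 127, -320, 90],
  [87, 127, -350, 90],
  [87, 127, -360, 90],
  [87, 127, -360, 90],
  [87, 127, -360, 90],
], hand=66)

```text
time: 39.95
tool_pos: [526.6, 36.5, 13.1]
tcp_rot: [-0.769, 1.543, -0.748]
contact_force: [0.4, -0.5, 0.4]
grip_width: 66.1
```

Emit:
carry_out([
  [0, -10, 0, 0],
  [0, -20, 0, 0],
  [0, -28, 0, 0],
  [0, -33, 0, 0],
  [-0.2, -38, 0, 0],
  [-0.4, -43, 0, 0],
  [-0.7, -48, 0, 0],
  [-1, -53, 0, 0],
  [-1.3, -58, 0, 0],
  [-1.6, -63, 0, 0],
  [-1.9, -68, 0, 0],
  [-2.1, -72, 0, 0],
  [-2.1, -74, 0, 0],
  [-2.1, -74.5, 0, 0],
  [-2.1, -64, 0, 0],
  [-2.1, -50, 15, 0],
  [-2.1, -40, 50, 0],
  [-2.1, -40, 90, 0],
  [-2.1, -60, 110, 0],
  [-2.1, -60, 110, 0],
])

```text
time: 41.62
tool_pos: [527.6, -25.8, 128.6]
tcp_rot: [-0.644, 1.533, -0.624]
contact_force: [2.0, -1.4, -0.2]
grip_width: 65.8
```

Emit:
carry_out([
  [0, -40, 0, 0],
  [0, -80, 0, 0],
  [0, -120, 0, 0],
  [0, -160, 0, 0],
  [0, -200, 0, 0],
  [0, -240, 0, 0],
  [0, -270, 0, 0],
  [0, -280, 0, 0],
  [0, -280, -40, 0],
  [0, -280, -80, 0],
  [0, -280, -105, 0],
  [0, -280, -110, 0],
  [0, -280, -110, 0],
  [0, -280, -110, 0],
])

```text
time: 42.78
tool_pos: [528.3, -305.8, 19.6]
tcp_rot: [-0.646, 1.532, -0.625]
contact_force: [1.2, -0.7, 0.5]
grip_width: 66.0
```

Emit:
carry_out([
  [0, 10, -3, 0],
  [0, 20, -3, 0],
  [0, 28, -3, 0],
  [0, 34, -3, 0],
  [-0.3, 39, -3, 0],
  [-0.6, 43, -3, 0],
  [-1, 48, -3, 0],
  [-1.4, 53, -3, 0],
  [-1.8, 58, -3, 0],
  [-2.2, 63, -3, 0],
  [-2.6, 67, -3, 0],
  [-3, 71, -3, 0],
  [-3, 74, -3, 0],
  [-3, 76.5, -3, 0],
  [-3, 78, -3, 0],
  [-3, 78, -3, 0],
])

```text
time: 44.12
tool_pos: [526.1, -228.8, 17.5]
tcp_rot: [-0.664, 1.528, -0.643]
contact_force: [0.8, -4.7, 2.0]
grip_width: 66.2
```

Emit:
carry_out([
  [0, -10, 0, 0],
  [0, -25, 20, 0],
  [0, -25, 60, 0],
  [0, -15, 100, 0],
  [0, 0, 140, 0],
  [0, 0, 180, 0],
  [0, 0, 220, 0],
  [0, 0, 260, 0],
  [0, 0, 300, 0],
  [0, 0, 340, 0],
  [0, 0, 360, 0],
  [0, 0, 360, 0],
  [0, 0, 360, 0],
  [0, 0, 360, 0],
])

```text
time: 45.28
tool_pos: [525.7, -228.8, 376.1]
tcp_rot: [-0.667, 1.531, -0.646]
contact_force: [-0.2, -0.0, -0.7]
grip_width: 66.2
```

```bash
python3 look.py g8 >/dev/null; python3 -c "
from h import *
print(toolpose().round(3));union('g8');edges('g8');print(get_obs()['joint_positions'])"
```

```text
[[ 3.10000e-02 -2.10000e-02  9.99000e-01  5.25612e+02]
 [-2.40000e-02  9.99000e-01  2.10000e-02 -2.28729e+02]
 [-9.99000e-01 -2.40000e-02  3.00000e-02  3.75671e+02]
 [ 0.00000e+00  0.00000e+00  0.00000e+00  1.00000e+00]]
g8 yellow [ 523.1 -112. ] [128.4 224.4] 1.0
g8 white [524.1 -94.9] [129.6 249.9] 0.9
g8 blue [ 523.5 -113.2] [205.5 108. ] 90.0
g8 yellow {'xmax': (np.float64(586.8), np.float64(-1.06), 248), 'xmin': (np.float64(459.3), np.float64(-1.04), 405), 'ymax': (np.float64(-0.2), np.float64(1.08), 194), 'ymin': (np.float64(-223.8), np.float64(0.81), 236)} ctr [np.float64(523.0), np.float64(-112.0)]
g8 blue {'xmax': (np.float64(562.1), np.float64(-0.67), 1), 'xmin': (np.float64(485.5), np.float64(-0.95), 0), 'ymax': (np.float64(-11.3), np.float64(0.56), 141), 'ymin': (np.float64(-215.7), np.float64(0.96), 147)} ctr [np.float64(523.8), np.float64(-113.5)]
[-0.54180237  0.35000192  1.1117155  -0.00416854  1.64118363 -0.56316107]
```

Emit:
carry_out([
  [10, 40, -10, -2],
  [20, 80, -30, -2],
  [30, 120, -60, -2],
  [40, 160, -90, -2],
  [55, 200, -120, -2],
  [70, 240, -150, -2],
  [85, 280, -180, -2],
  [100, 320, -200, -2],
  [115, 360, -211, -2],
  [128, 400, -211, -2],
  [128, 408.5, -211, -2],
  [128, 408.5, -211, -2],
  [128, 408.5, -211, -2],
  [128, 408.5, -211, -2],
], hand=46)

```text
time: 46.5
tool_pos: [652.3, 181.1, 161.8]
tcp_rot: [-0.773, 1.535, -0.784]
contact_force: [-0.3, -0.6, 0.4]
grip_width: 46.2
```

```bash
python3 chk.py g9; python3 - <<'E'
from h import *
T=np.load("pics/g9.npy");a=cv2.imread("pics/g9.png")
b=(600,720,100,300);o=ortho(a,"wrist",T,90,*b,s=2)
b2=(440,580,150,520);
o2=ortho(a,"wrist",T,0,400,640,-10,260,s=1.5)
o[:,::40]=(0,255,0);o[::40]=(0,255,0)
W=max(o.shape[1],o2.shape[1]);f=lambda i:cv2.copyMakeBorder(i,0,0,0,W-i.shape[1],cv2.BORDER_CONSTANT)
w=rect(mask(o2[:,:,::-1].copy(),"white"),400,640,-10,260,s=1.5);print([r for r in w if r[1][1]>150])
cv2.imwrite("pics/g9o.png",f(o))
E
```

```text
[652.3 181.1 161.8] jaw -0.61 grip 46.23194113788822
[]
[(array([521.5, 142.1]), array([156.6, 185.8]), -83.6, 9371)]
```

View pics/g9o.png

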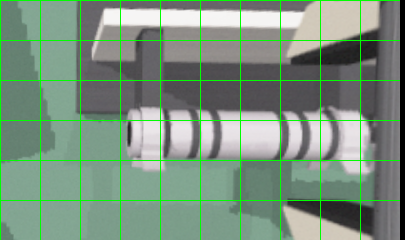

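The bar axis is at x≈653 (row 134) and its centre at y≈179. The TCP is well placed.

Emit:
carry_out([
  [1, -2, -25, 0],
  [1, -2, -50, 0],
  [1, -2, -70, 0],
  [1, -2, -83, 0],
  [1, -2, -84, 0],
  [1, -2, -84, 0],
])

```text
time: 47.05
tool_pos: [653.2, 176.1, 78.3]
tcp_rot: [-0.794, 1.535, -0.808]
contact_force: [-0.6, -0.3, -0.3]
grip_width: 46.1
```

Emit:
carry_out([
  [0, 0, 0, 0],
  [0, 0, 0, 0],
  [0, 0, 0, 0],
  [0, 0, 0, 0],
  [0, 0, 0, 0],
  [0, 0, 0, 0],
], hand=10)

```text
time: 47.55
tool_pos: [653.3, 176.0, 79.4]
tcp_rot: [-0.783, 1.534, -0.797]
contact_force: [-3.0, -2.2, 6.4]
grip_width: 23.2
```

Emit:
carry_out([
  [-6, 0, 0, 0],
  [-12, 0, 0, 0],
  [-18, 0, 0, 0],
  [-26, 0, 0, 0],
  [-36, 0, 0, 0],
  [-46, 0, 10, 0],
  [-50, 0, 40, 0],
  [-55, -20, 75, -7],
  [-65, -55, 90, -88],
  [-80, -90, 90, -88],
  [-95, -125, 90, -88],
  [-110, -160, 90, -88],
  [-125, -200, 90, -88],
  [-132, -235, 90, -88],
  [-132, -265, 90, -88],
  [-132, -289, 90, -88],
  [-132, -289, 90, -88],
  [-132, -289, 90, -88],
  [-132, -289, 90, -88],
  [-132, -289, 90, -88],
])

```text
time: 49.22
tool_pos: [520.8, -113.0, 168.9]
tcp_rot: [-0.808, 1.534, -2.365]
contact_force: [0.5, 0.3, -1.5]
grip_width: 23.0
```

```bash
python3 chk.py g10; python3 -c "
from h import *
union('g10');edges('g10')"
```

```text
[ 520.8 -113.   168.9] jaw -89.21 grip 23.00245516856368
[(array([ 533.1, -114.5]), array([92.1, 95.2]), 0.7, 3466), (array([ 522.2, -200.9]), array([31.2, 71.1]), 1.3, 2133), (array([519. , -26.3]), array([31.4, 71.1]), 2.0, 2133)]
g10 yellow [ 582.  -110.9] [ 12.9 224.4] 1.8
g10 white [505.5   4.7] [473.1 160.7] 87.6
g10 blue [ 532.5 -113.2] [ 96.  206.3] 1.1
g10 yellow {'xmax': (np.float64(586.7), np.float64(-1.07), 403), 'xmin': (np.float64(581.2), np.float64(-1.07), 403), 'ymax': (np.float64(1.0), np.float64(-0.57), 24), 'ymin': (np.float64(-222.7), np.float64(1.77), 18)} ctr [np.float64(584.0), np.float64(-110.8)]
g10 blue {'xmax': (np.float64(580.2), np.float64(-1.11), 276), 'xmin': (np.float64(487.2), np.float64(-1.12), 153), 'ymax': (np.float64(-10.8), np.float64(1.15), 142), 'ymin': (np.float64(-216.0), np.float64(1.2), 145)} ctr [np.float64(533.7), np.float64(-113.4)]
```

View pics/g10.png

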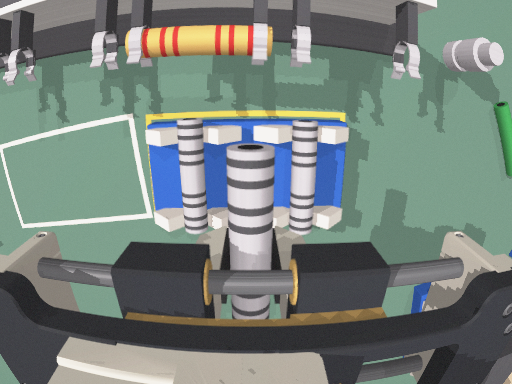

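Emit:
carry_out([
  [0, 0, -30, 0],
  [0, 0, -60, 0],
  [0, 0, -90, 0],
  [0, 0, -110, 0],
  [0, 0, -120, 0],
  [0, 0, -124, 0],
  [0, 0, -127.5, 0],
  [0, 0, -127.5, 0],
  [0, 0, -127.5, 0],
])

```text
time: 50.02
tool_pos: [521.6, -113.1, 42.5]
tcp_rot: [-0.755, 1.535, -2.31]
contact_force: [-0.4, 0.5, -0.5]
grip_width: 23.1
```

Emit:
carry_out([
  [0, 0, 0, 0],
  [0, 0, 0, 0],
  [0, 0, 0, 0],
  [0, 0, 20, 0],
  [0, 0, 50, 0],
  [0, 0, 90, 0],
  [-20, 20, 130, 0],
  [-50, 50, 170, 0],
  [-80, 80, 210, 0],
  [-80, 120, 250, 0],
  [-80, 150, 290, 0],
  [-80, 150, 320, 0],
  [-80, 150, 320, 0],
  [-80, 150, 320, 0],
], hand=34)

```text
time: 51.18
tool_pos: [442.8, 39.3, 370.1]
tcp_rot: [-0.398, 1.542, -1.95]
contact_force: [-0.7, -0.0, 0.9]
grip_width: 34.2
```

```bash
python3 chk.py g11; python3 - <<'E'
from h import *
T=np.load("pics/g11.npy");a=cv2.imread("pics/g11.png")[:,:,::-1].copy()
b=(420,610,-15,260);m=mask(ortho(a,"wrist",T,0,*b,s=2),"white")
print(rect(m,*b,s=2,minn=1500))
b=(330,730,-300,500);o=ortho(a,"wrist",T,59,*b)
o[:,::100]=(0,255,0);o[30::50]=(0,255,0)
cv2.imwrite("pics/g11o.png",o[:,:,::-1])
E
```

```text
[442.8  39.3 370.1] jaw -88.95 grip 34.22733323340585
[(array([521.4, -29. ]), array([ 43.5, 106.1]), 1.3, 3244), (array([522.8, -92. ]), array([29.3, 72.4]), 1.3, 2093), (array([ 523.9, -148.6]), array([28.4, 72.4]), 1.3, 2019)]
[(array([511.1, 121.2]), array([130.4, 226.6]), -83.6, 20229)]
```

View pics/g11o.png

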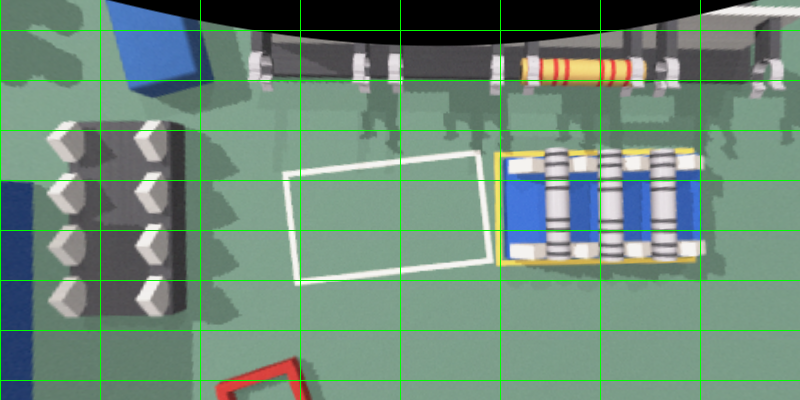

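All three spools are seated in the carrier on the yellow outline: bars at cols 558/611/663, with the rim visible all round. The clips hold only the brass master. The white centre is (511,121) at 96.4°. Next I'll push the carrier to the white outline.

Emit:
carry_out([
  [10, -40, -20, 7],
  [20, -80, -50, 90],
  [30, -120, -90, 90],
  [40, -160, -120, 90],
  [55, -200, -160, 90],
  [70, -240, -190, 90],
  [83, -270, -220, 90],
  [83, -289, -240, 90],
  [83, -289, -240, 90],
  [83, -289, -240, 90],
  [83, -289, -240, 90],
  [83, -289, -240, 90],
  [83, -289, -240, 90],
  [83, -289, -280, 90],
  [83, -289, -320, 90],
  [83, -289, -350, 90],
  [83, -289, -356, 90],
  [83, -289, -356, 90],
  [83, -289, -356, 90],
], hand=66)

```text
time: 52.82
tool_pos: [525.7, -251.3, 11.6]
tcp_rot: [-0.518, 1.54, -0.5]
contact_force: [0.9, 0.1, 0.0]
grip_width: 65.8
```

Emit:
carry_out([
  [0, 8, 0, 0],
  [0, 15, 0, 0],
  [0, 20, 0, 0],
  [0, 24, 0, 0],
  [0, 28, 0, 0.1],
  [0, 33, 0, 0.2],
  [-0.1, 39, 0, 0.4],
  [-0.1, 46, 0, 0.5],
  [-0.2, 54, 0, 0.7],
  [-0.3, 62, 0, 0.9],
  [-0.3, 70, 0, 1.1],
  [-0.4, 79, 0, 1.3],
  [-0.4, 88, 0, 1.5],
  [-0.5, 97, 0, 1.7],
  [-0.6, 106, 0, 1.9],
  [-0.6, 114, 0, 2.1],
  [-0.7, 121, 0, 2.2],
  [-0.7, 126, 0, 2.3],
  [-0.7, 129, 0, 2.4],
  [-0.7, 130, 0, 2.4],
])

```text
time: 54.48
tool_pos: [526.5, -122.2, 13.1]
tcp_rot: [-0.549, 1.535, -0.489]
contact_force: [0.2, -7.7, 2.2]
grip_width: 65.7
```

Emit:
carry_out([
  [0, 4, 0, 0.1],
  [-0.1, 9, 0, 0.2],
  [-0.3, 15, 0, 0.4],
  [-0.5, 22, 0, 0.5],
  [-0.6, 30, 0, 0.7],
  [-0.8, 38, 0, 0.9],
  [-1, 46, 0, 1.1],
  [-1.2, 55, 0, 1.3],
  [-1.4, 64, 0, 1.5],
  [-1.6, 73, 0, 1.7],
  [-1.8, 82, 0, 1.9],
  [-2, 91, 0, 2.2],
  [-2.2, 99, 0, 2.4],
  [-2.4, 107, 0, 2.6],
  [-2.6, 114, 0, 2.8],
  [-2.8, 120, 0, 2.9],
  [-3, 124, 0, 3],
  [-3, 127, 0, 3],
  [-3, 129, 0, 3],
  [-3, 129, 0, 3],
])

```text
time: 56.15
tool_pos: [524.2, 6.6, 14.0]
tcp_rot: [-0.557, 1.532, -0.442]
contact_force: [-0.3, -3.1, 1.3]
grip_width: 65.9
```

Emit:
carry_out([
  [0, -10, 0, 0],
  [0, -25, 20, 0],
  [0, -25, 60, 0],
  [0, -15, 100, 0],
  [0, 0, 140, 0],
  [0, 0, 180, 0],
  [0, 0, 220, 0],
  [0, 0, 260, 0],
  [0, 0, 300, 0],
  [0, 0, 340, 0],
  [0, 0, 360, 0],
  [0, 0, 360, 0],
  [0, 0, 360, 0],
  [0, 0, 360, 0],
])

```text
time: 57.32
tool_pos: [523.5, 6.6, 372.9]
tcp_rot: [-0.571, 1.534, -0.456]
contact_force: [1.3, -0.4, 0.0]
grip_width: 65.6
```

```bash
cat >> h.py <<'E'
def wcheck(n,b=(420,620,-20,260)):
    T=np.load(f"pics/{n}.npy");a=cv2.imread(f"pics/{n}.png")[:,:,::-1].copy()
    # white outline: take components, drop ridges (those inside)
    w=ortho(a,"wrist",T,0,*b,s=2);m=mask(w,"white")
    k,l,st,_=cv2.connectedComponentsWithStats(m);print([ (st[i,2]/2,st[i,3]/2,st[i,4]) for i in range(1,k) if st[i,4]>800])
    print(rect(m,*b,s=2,minn=1500))
E
python3 chk.py g12; python3 -c "
from h import *
wcheck('g12');union('g12',(420,620,-60,260));edges('g12',(420,620,-60,260))"
```

```text
[523.5   6.6 372.9] jaw 6.58 grip 65.63245886075408
[(array([519.8,  36.6]), array([34.6, 73.2]), 6.8, 2477), (array([513.5,  94.8]), array([30.3, 72.4]), 6.3, 2148), (array([506.7, 150.7]), array([30.3, 72.4]), 6.5, 2168), (array([500.3, 207.7]), array([31.4, 72.6]), 6.3, 2246)]
[(np.float64(226.0), np.float64(152.5), np.int32(15633)), (np.float64(53.0), np.float64(29.0), np.int32(3103)), (np.float64(53.5), np.float64(29.5), np.int32(3477)), (np.float64(56.5), np.float64(56.0), np.int32(4668)), (np.float64(22.5), np.float64(31.5), np.int32(2334)), (np.float64(21.0), np.float64(31.0), np.int32(2190)), (np.float64(20.5), np.float64(31.5), np.int32(2092)), (np.float64(51.0), np.float64(18.5), np.int32(2136))]
[(array([511.1, 121.6]), array([128.9, 225.8]), -83.4, 17891), (array([568.7,  90.9]), array([24.6, 53. ]), -79.7, 3547), (array([561.3, 150.7]), array([24.8, 51.9]), -81.0, 3494), (array([543.9, 211.3]), array([47.5, 55.9]), -79.6, 4676), (array([518.3,  68.4]), array([19.3, 31. ]), 6.6, 2334), (array([512. , 128.1]), array([18.4, 30.8]), 6.6, 2190), (array([508.1, 188.7]), array([17.3, 30.7]), 6.3, 2092)]
g12 yellow [521.5 -30.2] [128.6  60.6] 0.9
g12 white [512.8 121.8] [132.5 225.9] 6.6
g12 blue [510.3 121.3] [ 73.3 205.6] 6.4
g12 yellow {'xmax': (np.float64(585.3), np.float64(-0.89), 108), 'xmin': (np.float64(457.5), np.float64(-1.23), 108), 'ymax': (np.float64(-0.4), np.float64(1.09), 233), 'ymin': (np.float64(-5.9), np.float64(1.05), 228)} ctr [np.float64(521.4), np.float64(-3.2)]
g12 blue {'xmax': (np.float64(547.4), np.float64(-6.49), 206), 'xmin': (np.float64(475.3), np.float64(-6.53), 220), 'ymax': (np.float64(224.2), np.float64(6.39), 134), 'ymin': (np.float64(18.4), np.float64(6.7), 136)} ctr [np.float64(511.4), np.float64(121.3)]
```

Emit:
carry_out([
  [-10, 40, 0, -7],
  [-20, 80, 0, -90],
  [-30, 120, 0, -90],
  [-40, 160, 0, -90],
  [-50, 200, 0, -90],
  [-60, 240, 0, -90],
  [-70, 280, 0, -90],
  [-80, 320, 0, -90],
  [-83, 360, 0, -90],
  [-83, 379, 0, -90],
  [-83, 379, 0, -90],
  [-83, 379, 0, -90],
  [-83, 379, 0, -90],
  [-83, 379, 0, -90],
  [-83, 379, 0, -90],
  [-83, 379, 0, -90],
  [-83, 379, 0, -90],
], hand=40)

```text
time: 58.78
tool_pos: [440.4, 385.4, 371.6]
tcp_rot: [-0.604, 1.533, -2.058]
contact_force: [0.5, -0.8, 0.2]
grip_width: 40.0
```

```bash
python3 chk.py g13; python3 - <<'E'
from h import *
T=np.load("pics/g13.npy");a=cv2.imread("pics/g13.png");C=T@camera_info("wrist")["mount"];print("cam",C[:3,3].round())
b=(390,630,300,480)
o=[]
for z in(28,59):
    i=ortho(a,"wrist",T,z,*b,s=2.1)
    for y in range(310,480,20): cv2.line(i,(int((480-y)*2.1),0),(int((480-y)*2.1),6),(0,255,255),1)
    for x in range(400,630,20):
        cv2.line(i,(0,int((630-x)*2.1)),(8,int((630-x)*2.1)),(0,255,255),1)
        if x%100==0: cv2.line(i,(0,int((630-x)*2.1)),(400,int((630-x)*2.1)),(0,255,0),1)
    cv2.line(i,(int((480-400)*2.1),0),(int((480-400)*2.1),600),(0,255,0),1)
    o.append(i)
cv2.imwrite("pics/g13o.png",np.hstack(o))
# bright ridge blobs at z=59
m=cv2.inRange(ortho(a,"wrist",T,59,*b,s=2),(150,150,150),(255,255,255))
for r in rect(m,*b,s=2,minn=200):print(r)
E
```

```text
[440.4 385.4 371.6] jaw -83.29 grip 39.997783087077146
[(array([501.1, 205.8]), array([ 53.8, 107.6]), 6.1, 4263)]
cam [525. 401. 528.]
(array([589.5, 360.2]), array([17.5, 42. ]), 0.0, 2645)
(array([588.5, 446.9]), array([17.3, 42.1]), -0.8, 2603)
(array([537.9, 359.7]), array([17.4, 41.6]), 1.5, 2603)
(array([536.8, 446.2]), array([16.8, 40.6]), -0.8, 2513)
(array([486.2, 359.1]), array([17.3, 41.5]), 1.2, 2645)
(array([484.8, 445.5]), array([16. , 40.5]), 0.0, 2366)
(array([434.3, 358.6]), array([17.2, 41.9]), 2.0, 2695)
(array([433., 445.]), array([16., 41.]), 0.0, 2413)
```

View pics/g13o.png

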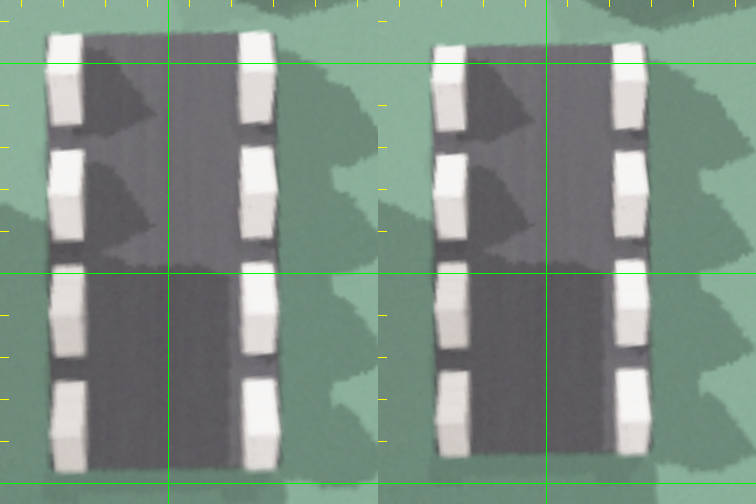

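The rack view shows ridge columns at y≈360 and y≈447, and the slab centre is (510.7, 402.8) at yaw 0.65°. I'm out of views, so from here I rely on numeric checks. Next I pick the first spool from groove 2.

Emit:
carry_out([
  [10, -40, -40, 0],
  [22, -80, -80, 0],
  [34, -120, -120, 0],
  [46, -160, -160, 0],
  [60, -195, -190, 0],
  [64, -210.5, -220, 0],
  [64, -210.5, -250, 0],
  [64, -210.5, -275, 0],
  [64, -210.5, -295, 0],
  [64, -210.5, -310, 0],
  [64, -210.5, -322, 0],
  [64, -210.5, -330, 0],
  [64, -210.5, -333, 0],
  [64, -210.5, -333, 0],
  [64, -210.5, -333, 0],
], hand=34)

```text
time: 60.08
tool_pos: [505.0, 175.2, 39.7]
tcp_rot: [-0.563, 1.535, -2.017]
contact_force: [-0.1, -0.5, -0.1]
grip_width: 33.9
```

Emit:
carry_out([
  [0, 0, 0, 0],
  [0, 0, 0, 0],
  [0, 0, 0, 0],
  [0, 0, 0, 0],
], hand=10)

```text
time: 60.42
tool_pos: [505.8, 175.0, 40.9]
tcp_rot: [-0.501, 1.536, -1.955]
contact_force: [-0.1, -4.1, 5.4]
grip_width: 23.3
```

Emit:
carry_out([
  [0, 0, 20, 0],
  [0, 0, 50, 0],
  [0, 10, 80, 3],
  [8, 40, 95, 84],
  [16, 75, 95, 84],
  [25, 110, 95, 84],
  [35, 145, 95, 84],
  [45, 180, 95, 84],
  [55, 215, 95, 84],
  [59, 228.5, 95, 84],
  [59, 228.5, 95, 84],
  [59, 228.5, 95, 84],
  [59, 228.5, 95, 84],
  [59, 228.5, 95, 84],
  [59, 228.5, 95, 84],
  [59, 228.5, 95, 84],
  [59, 228.5, 60, 84],
  [59, 228.5, 35, 84],
  [59, 228.5, 18, 84],
  [59, 228.5, 12, 84],
])

```text
time: 62.08
tool_pos: [562.8, 402.5, 49.0]
tcp_rot: [-0.669, 1.539, -0.658]
contact_force: [-0.7, 0.1, -1.9]
grip_width: 22.9
```

Emit:
carry_out([
  [1.5, 0.5, -3, 0],
  [1.5, 0.5, -6, 0],
  [1.5, 0.5, -6, 0],
])

```text
time: 62.33
tool_pos: [564.6, 403.1, 43.3]
tcp_rot: [-0.652, 1.539, -0.642]
contact_force: [0.5, -0.9, -1.9]
grip_width: 22.9
```

Emit:
carry_out([
  [0, 0, 0, 0],
  [0, 0, 0, 0],
  [0, 0, 0, 0],
  [0, 0, 20, 0],
  [0, 0, 60, 0],
  [0, -20, 95, -4],
  [-8, -55, 100, -84],
  [-16, -95, 100, -84],
  [-24, -135, 100, -84],
  [-32, -175, 100, -84],
  [-40, -215, 100, -84],
  [-48, -255, 100, -84],
  [-54, -282, 100, -84],
  [-54, -282, 100, -84],
  [-54, -282, 100, -84],
  [-54, -282, 100, -84],
  [-54, -282, 100, -84],
  [-54, -282, 100, -84],
  [-54, -282, 100, -84],
  [-54, -282, 100, -84],
], hand=34)

```text
time: 64.0
tool_pos: [510.7, 121.3, 143.6]
tcp_rot: [-0.633, 1.539, -2.086]
contact_force: [0.4, 0.4, 0.3]
grip_width: 33.9
```

```bash
python3 chk.py g14; python3 -c "
from h import *
edges('g14',(420,620,-60,260));union('g14',(420,620,-60,240))"
```

```text
[510.7 121.3 143.6] jaw -83.2 grip 33.948984469752055
[(array([505.9, 179.5]), array([ 91.1, 110.2]), 6.1, 7134), (array([516.9,  34.1]), array([30.6, 71.8]), 6.7, 2067), (array([510.8,  92. ]), array([31.7, 71.4]), 6.3, 2147)]
g14 yellow {'xmax': (np.float64(585.1), np.float64(-1.13), 108), 'xmin': (np.float64(457.2), np.float64(-1.13), 107), 'ymax': (np.float64(-0.3), np.float64(1.08), 227), 'ymin': (np.float64(-6.0), np.float64(1.07), 230)} ctr [np.float64(521.2), np.float64(-3.2)]
g14 blue {'xmax': (np.float64(566.3), np.float64(-6.56), 321), 'xmin': (np.float64(470.2), np.float64(-6.71), 42), 'ymax': (np.float64(225.8), np.float64(6.44), 153), 'ymin': (np.float64(18.7), np.float64(6.53), 144)} ctr [np.float64(518.2), np.float64(122.2)]
g14 yellow [521.  -29.2] [ 60.5 129. ] 90.0
g14 white [500.8 120.5] [150.1 233.7] 6.4
g14 blue [512.3 122.1] [110.5 206.5] 6.7
```

Emit:
carry_out([
  [0, 0.3, -30, 0],
  [0, 0.3, -60, 0],
  [0, 0.3, -80, 0],
  [0, 0.3, -94, 0],
  [0, 0.3, -101, 0],
  [0, 0.3, -104, 0],
  [0, 0.3, -104, 0],
  [0, 0.3, -104, 0],
])

```text
time: 64.72
tool_pos: [511.3, 121.7, 40.4]
tcp_rot: [-0.599, 1.54, -2.051]
contact_force: [-0.8, -0.2, 0.0]
grip_width: 33.9
```

Emit:
carry_out([
  [0, 0, 0, 0],
  [0, 0, 0, 0],
  [0, 0, 0, 0],
  [0, 0, 0, 0],
], hand=10)

```text
time: 65.05
tool_pos: [512.1, 121.5, 41.4]
tcp_rot: [-0.533, 1.541, -1.985]
contact_force: [-0.3, -2.2, 6.2]
grip_width: 23.1
```

Emit:
carry_out([
  [0, 0, 20, 0],
  [0, 0, 50, 0],
  [0, 15, 80, 3],
  [0, 55, 95, 84],
  [0, 95, 95, 84],
  [0, 135, 95, 84],
  [0, 175, 95, 84],
  [-1.4, 215, 95, 84],
  [-1.4, 255, 95, 84],
  [-1.4, 281.3, 95, 84],
  [-1.4, 281.3, 95, 84],
  [-1.4, 281.3, 95, 84],
  [-1.4, 281.3, 95, 84],
  [-1.4, 281.3, 95, 84],
  [-1.4, 281.3, 95, 84],
  [-1.4, 281.3, 95, 84],
  [-1.4, 281.3, 60, 84],
  [-1.4, 281.3, 35, 84],
  [-1.4, 281.3, 18, 84],
  [-1.4, 281.3, 12, 84],
])

```text
time: 66.72
tool_pos: [508.8, 401.6, 49.8]
tcp_rot: [-0.732, 1.543, -0.72]
contact_force: [-0.5, -0.0, -1.5]
grip_width: 23.4
```

Next I release this spool, then go to groove 0 at (516.8, 67.6).

Emit:
carry_out([
  [1.8, 1, -3, 0],
  [1.8, 1, -6.5, 0],
  [1.8, 1, -6.5, 0],
])

```text
time: 66.97
tool_pos: [510.8, 402.8, 43.4]
tcp_rot: [-0.719, 1.543, -0.708]
contact_force: [-0.1, 0.3, -1.4]
grip_width: 22.9
```

Emit:
carry_out([
  [0, 0, 0, 0],
  [0, 0, 0, 0],
  [0, 0, 0, 0],
  [0, 0, 20, 0],
  [0, 0, 60, 0],
  [0, -20, 95, -4],
  [1, -55, 100, -84],
  [2, -95, 100, -84],
  [3, -135, 100, -84],
  [4, -175, 100, -84],
  [5, -215, 100, -84],
  [6, -255, 100, -84],
  [6.5, -295, 100, -84],
  [6.5, -335, 100, -84],
  [6.5, -335, 100, -84],
  [6.5, -335, 100, -84],
  [6.5, -335, 100, -84],
  [6.5, -335, 100, -84],
  [6.5, -335, 100, -84],
  [6.5, -335, 100, -84],
], hand=34)

```text
time: 68.63
tool_pos: [517.4, 68.0, 143.8]
tcp_rot: [-0.695, 1.544, -2.146]
contact_force: [0.8, 1.0, 0.2]
grip_width: 34.2
```

```bash
python3 chk.py g15; python3 -c "
from h import *
union('g15',(420,620,-60,240))"
```

```text
[517.4  68.  143.8] jaw -83.1 grip 34.24534318420235
[(array([508.7, 150.2]), array([111.5, 149.7]), -83.6, 11562), (array([516.6,  36.8]), array([35.4, 73.5]), 6.5, 2426)]
g15 yellow [521.2 -29.2] [ 60.5 128.5] 90.0
g15 white [503.3 125.3] [150.2 237.4] 4.6
g15 blue [512.  122.2] [111.6 206.3] 6.6
```

Emit:
carry_out([
  [-0.3, 0, -30, 0],
  [-0.3, 0, -60, 0],
  [-0.3, 0, -80, 0],
  [-0.3, 0, -94, 0],
  [-0.3, 0, -101, 0],
  [-0.3, 0, -104, 0],
  [-0.3, 0, -104, 0],
  [-0.3, 0, -104, 0],
])

```text
time: 69.35
tool_pos: [517.7, 68.1, 40.5]
tcp_rot: [-0.656, 1.544, -2.106]
contact_force: [0.0, 0.3, 0.5]
grip_width: 33.9
```

Emit:
carry_out([
  [0, 0, 0, 0],
  [0, 0, 0, 0],
  [0, 0, 0, 0],
  [0, 0, 0, 0],
], hand=10)

```text
time: 69.68
tool_pos: [518.5, 68.0, 41.4]
tcp_rot: [-0.579, 1.545, -2.029]
contact_force: [0.2, -0.5, 5.9]
grip_width: 23.3
```

Emit:
carry_out([
  [0, 0, 20, 0],
  [0, 0, 50, 0],
  [0, 20, 80, 3],
  [-8, 60, 95, 84],
  [-16, 98, 95, 84],
  [-24, 136, 95, 84],
  [-32, 174, 95, 84],
  [-40, 212, 95, 84],
  [-48, 250, 95, 84],
  [-56, 288, 95, 84],
  [-61, 326, 95, 84],
  [-61, 335, 95, 84],
  [-61, 335, 95, 84],
  [-61, 335, 95, 84],
  [-61, 335, 95, 84],
  [-61, 335, 95, 84],
  [-61, 335, 60, 84],
  [-61, 335, 35, 84],
  [-61, 335, 18, 84],
  [-61, 335, 12, 84],
])

```text
time: 71.35
tool_pos: [455.7, 401.7, 50.1]
tcp_rot: [-0.808, 1.547, -0.794]
contact_force: [0.1, -0.3, -1.9]
grip_width: 22.8
```

Emit:
carry_out([
  [1, 0.5, -3, 0],
  [1, 0.5, -6.8, 0],
  [1, 0.5, -6.8, 0],
])

```text
time: 71.6
tool_pos: [457.0, 402.3, 43.5]
tcp_rot: [-0.795, 1.547, -0.781]
contact_force: [-0.2, 0.2, -2.8]
grip_width: 23.1
```

Emit:
carry_out([
  [0, 0, 0, 0],
  [0, 0, 0, 0],
  [0, 0, 0, 0],
  [0, 0, 20, 0],
  [0, 0, 60, 0],
  [0, -10, 100, 0],
  [10, -30, 140, 0],
  [20, -50, 180, 0],
  [30, -70, 220, 0],
  [40, -80, 250, 0],
  [50, -80, 280, 0],
  [54, -80, 300, 0],
  [54, -80, 300, 0],
  [54, -80, 300, 0],
], hand=34)

```text
time: 72.77
tool_pos: [511.3, 322.2, 344.9]
tcp_rot: [-0.672, 1.546, -0.659]
contact_force: [0.1, -0.1, -0.6]
grip_width: 34.3
```

```bash
python3 chk.py g16; python3 - <<'E'
from h import *
T=np.load("pics/g16.npy");a=cv2.imread("pics/g16.png")
b=(390,630,300,500);o=ortho(a,"wrist",T,52,*b,s=1)
g=cv2.cvtColor(o,cv2.COLOR_BGR2GRAY);m=((g>120)*255).astype(np.uint8)
m=cv2.morphologyEx(m,cv2.MORPH_CLOSE,np.ones((9,9)))
for r in rect(m,*b,minn=200):print(r)
# intensity along the middle line across spools (y 375..430)
p=np.median(g[:,500-425:500-380],axis=1);print([(int(630-i),int(p[i])) for i in range(0,240,6)])
# extent along y for each spool
for x in(564,511,457):
    q=g[630-x-4:630-x+5].mean(0);print(x,[(500-j,int(q[j])) for j in range(20,180,6)])
E
```

```text
[511.3 322.2 344.9] jaw 0.76 grip 34.316236337183156
[(array([505.8, 160.9]), array([108.1, 146.5]), -83.4, 11219)]
(array([510.5, 400.5]), array([199., 239.]), 0.0, 37695)
[(630, 155), (624, 155), (618, 155), (612, 155), (606, 107), (600, 107), (594, 105), (588, 105), (582, 105), (576, 143), (570, 231), (564, 230), (558, 202), (552, 97), (546, 81), (540, 81), (534, 101), (528, 103), (522, 150), (516, 227), (510, 207), (504, 185), (498, 95), (492, 81), (486, 82), (480, 87), (474, 87), (468, 124), (462, 180), (456, 202), (450, 185), (444, 96), (438, 83), (432, 85), (426, 89), (420, 89), (414, 89), (408, 116), (402, 116), (396, 124)]
564 [(480, 156), (474, 156), (468, 155), (462, 220), (456, 102), (450, 220), (444, 191), (438, 228), (432, 103), (426, 224), (420, 177), (414, 228), (408, 227), (402, 227), (396, 227), (390, 107), (384, 227), (378, 142), (372, 226), (366, 135), (360, 226), (354, 123), (348, 159), (342, 124), (336, 124), (330, 123), (324, 124)]
511 [(480, 124), (474, 123), (468, 124), (462, 122), (456, 139), (450, 191), (444, 93), (438, 195), (432, 167), (426, 184), (420, 87), (414, 195), (408, 203), (402, 231), (396, 231), (390, 225), (384, 213), (378, 140), (372, 230), (366, 230), (360, 202), (354, 172), (348, 230), (342, 124), (336, 124), (330, 124), (324, 124)]
457 [(480, 123), (474, 123), (468, 123), (462, 123), (456, 190), (450, 168), (444, 117), (438, 192), (432, 194), (426, 147), (420, 153), (414, 194), (408, 199), (402, 231), (396, 231), (390, 232), (384, 136), (378, 211), (372, 222), (366, 231), (360, 119), (354, 224), (348, 199), (342, 126), (336, 123), (330, 124), (324, 123)]
```

All three spools sit in the rack: peaks at x≈564/511/457, each spanning roughly y 346–460. Next I push the empty carrier back.

Emit:
carry_out([
  [-8, -33, -40, 5.7],
  [-15.5, -66, -80, 5.7],
  [-15.5, -66, -120, 5.7],
  [-15.5, -66, -160, 5.7],
  [-15.5, -66, -200, 5.7],
  [-15.5, -66, -240, 5.7],
  [-15.5, -66, -280, 5.7],
  [-15.5, -66, -310, 5.7],
  [-15.5, -66, -331, 5.7],
  [-15.5, -66, -331, 5.7],
  [-15.5, -66, -331, 5.7],
], hand=66)

```text
time: 73.73
tool_pos: [493.3, 255.8, 10.7]
tcp_rot: [-0.988, 1.549, -0.874]
contact_force: [-0.2, 0.8, 0.6]
grip_width: 66.2
```

Emit:
carry_out([
  [2, -6, 2, 0],
  [3.5, -12, 2, 0],
  [4.5, -17, 2, 0],
  [4.8, -21, 2, -0.1],
  [5.4, -26, 2, -0.2],
  [6.2, -32, 2, -0.3],
  [7.1, -39, 2, -0.5],
  [8.1, -46, 2, -0.6],
  [9.1, -54, 2, -0.8],
  [10.2, -62, 2, -1],
  [11.3, -71, 2, -1.2],
  [12.2, -80, 2, -1.4],
  [13.2, -89, 2, -1.6],
  [14.2, -98, 2, -1.8],
  [15.2, -107, 2, -2],
  [16.1, -115, 2, -2.2],
  [16.9, -123, 2, -2.4],
  [17.6, -129, 2, -2.6],
  [18.1, -133, 2, -2.7],
  [18.3, -136, 2, -2.7],
])

```text
time: 75.4
tool_pos: [512.8, 120.4, 14.3]
tcp_rot: [-0.808, 1.548, -0.743]
contact_force: [-0.9, 7.9, 5.7]
grip_width: 66.0
```

Emit:
carry_out([
  [0.2, -4, 0, -0.1],
  [0.5, -9, 0, -0.2],
  [0.9, -15, 0, -0.3],
  [1.4, -22, 0, -0.5],
  [2, -29, 0, -0.6],
  [2.6, -37, 0, -0.8],
  [3.2, -45, 0, -1],
  [3.9, -53, 0, -1.2],
  [4.6, -61, 0, -1.4],
  [5.2, -69, 0, -1.6],
  [5.8, -77, 0, -1.8],
  [6.3, -85, 0, -2],
  [6.8, -93, 0, -2.2],
  [7.2, -100, 0, -2.3],
  [7.6, -106, 0, -2.4],
  [7.9, -111, 0, -2.5],
  [8.1, -114, 0, -2.6],
  [8.2, -116, 0, -2.6],
  [8.2, -117, 0, -2.6],
  [8.2, -117, 0, -2.6],
])

```text
time: 77.07
tool_pos: [521.4, 3.4, 15.2]
tcp_rot: [-0.738, 1.548, -0.719]
contact_force: [-0.6, 5.2, 3.4]
grip_width: 65.7
```

Emit:
carry_out([
  [0, 10, 0, 0],
  [0, 25, 20, 0],
  [0, 25, 60, 0],
  [0, 0, 100, 0],
  [0, -40, 140, 0],
  [0, -80, 180, 0],
  [0, -120, 220, 0],
  [0, -160, 260, 0],
  [0, -200, 300, 0],
  [0, -230, 340, 0],
  [0, -230, 360, 0],
  [0, -230, 360, 0],
  [0, -230, 360, 0],
  [0, -230, 360, 0],
])

```text
time: 78.23
tool_pos: [521.7, -229.8, 379.4]
tcp_rot: [-0.734, 1.539, -0.719]
contact_force: [0.2, -0.3, -0.3]
grip_width: 66.1
```

```bash
python3 chk.py g17; python3 -c "
from h import *
union('g17');edges('g17')"
```

```text
[ 521.7 -229.8  379.4] jaw 0.88 grip 66.06972965682218
[(array([ 522., -111.]), array([108., 206.]), -90.0, 15958)]
g17 yellow [ 523.2 -112.1] [128.7 224.4] 1.0
g17 white [523.5 -93.1] [130.  249.3] 0.9
g17 blue [ 521.6 -111.1] [108.8 206.1] 0.9
g17 yellow {'xmax': (np.float64(586.9), np.float64(-1.02), 407), 'xmin': (np.float64(459.3), np.float64(-0.98), 407), 'ymax': (np.float64(-210.7), np.float64(21.77), 10), 'ymin': (np.float64(-223.8), np.float64(0.77), 237)} ctr [np.float64(523.1), np.float64(-217.2)]
g17 blue {'xmax': (np.float64(564.2), np.float64(1.39), 0), 'xmin': (np.float64(479.7), np.float64(0.74), 0), 'ymax': (np.float64(-8.4), np.float64(1.13), 146), 'ymin': (np.float64(-213.6), np.float64(1.9), 146)} ctr [np.float64(522.0), np.float64(-111.0)]
```

```bash
python3 -c "
from plant import *
print(close_job());print(get_obs()['time'])"
```

```text
the job is handed in; nothing more can be done
None
the job is handed in; nothing more can be done
```

I finished the sequence and handed the job in at about 78 s of the 210 s allowed; no verdict is reported. The carrier went to yellow, all three spools were loaded, the carrier went to white, the spools went into the rack, and the empty carrier came back to yellow. It was only ever pushed.

**Disturbance:** the carrier was knocked about 15 mm aside while I carried the second spool. I laid that spool in the shifted groove, so the carrier was off the yellow outline at that moment. I pushed it back before loading the third, so it was on the outline when all three were aboard.

**Last checks:**

| Check | Measured | Target |
|---|---|---|
| Loaded carrier on white, centre | (510.7, 121.3) mm, 96.5° | (511.1, 121.6) mm, 96.5° |
| Spools in the rack, x | about 564, 511 and 457 mm | 564.7, 510.7 and 456.7 mm |
| Empty carrier back on yellow, centre | (521.7, -111.0) mm, about 91° | (523.2, -112.1) mm, 91° |

- **Axial offset:** the spool in rest2 sits about 5 mm off-centre along its groove. I left it there.
- **Numeric only:** I had used all 16 views by then, so the white, rack and final yellow checks are from image processing, not by eye.
- **Measurement spread:** views of the carrier disagreed by up to about 3 mm.
- **Left alone:** the brass master was still in its clips when I last saw it, before the push to white. I did not re-measure it or the other bystanders at the end. None of my moves went near them, and I felt no unexpected contact.

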